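# Lay out the measuring tools in the swivel tray and index it round to the instrument

## Robot

A 6-joint arm with a two-finger parallel gripper is mounted at the origin on the work surface. World frame = base frame: x ahead of the robot, y to its left, z up, the work surface at z = 0. Lengths are in m, angles in degrees, forces in N, time in s.
With the tool pointing down it reaches from about 0.3 to 0.75 m from the base axis. Payload 8.5 kg.
Tool frame: the origin (TCP) lies midway between the tips of the shut fingers; the grasp point (between the pads) lies 19 mm behind it; y points along the fingers, x is the direction in which the jaws open and shut, and the axes are right-handed (so a half turn about y gives the same grasp; the last joint's range is limited). The gripper opens to 85 mm and grips with 20 to 120 N. Pads are 22 mm wide; open, the fingers measure 114 mm over their backs; the gripper's body (76 mm by 85 mm) begins 54 mm behind the grasp point. The pads swing forward as they close: fully open they stand 13 mm farther back than shut.
Start: joints at [60.831, 21.807, 74.336, -0, 83.858, -12.336], TCP at [0.159, 0.526, 0.231] pointing down, gripper open.
Joint ranges: [-178.18, 178.18], [-50.72, 133.34], [12.68, 142.11], [-81.47, 261.47], [9.98, 163.14], [-165.26, 165.26]. Speed limits (degrees/s): [136.94, 136.94, 180, 180, 180, 180].

## Interface

Orientations are given as a 3x3 rotation matrix whose columns are the frame's x, y, z axes.
In Python, from rig import env gives the robot as it stands.
- The arm moves only by the tool carry_out, never from a script. Its argument "plan" is a list of rows, each a list of 3 entries, a list of its own where there are three numbers: the shift along the tool's x, y, z in m, then the turn, a rotation vector about the tool's x, y, z in degrees, then the finger opening in m, from 0 to 0.0854. In form: [[[dx, dy, dz], [ax, ay, az], jaw], ...]. A call has 1 to 8 rows; each row shifts and turns the commanded pose from where the row before left it, along the tool's axes as they then stand; what a row does not reach is not made up. A row lasts 1/8 s, in which the tool goes at most 62.5 mm and 10.7 degrees, less where a joint would pass 70% of its speed; a pose out of reach is approached as far as the arm can. A call is refused whole if a number of a shift passes 0.0625 or a number of a turn 10.7, either way. A call with a gripper value outside its range is refused whole. The fingers move at their own pace and stop on an object; "force" is the grip in N (left out, the last holds). Time passes only in rows, so rows that do not move let the fingers close. It gives the time, the measured TCP pose, the force and the opening at its end, in the units of the state.
- env.observe(): the state, without advancing time (a new reading comes with each control period).
- env.get_image(name): name is "side" or "top"; returns a dict with "image" (384x512x3 uint8, red, green, blue), "vfov" (degrees; the focal length in pixels is half the picture's height over the tangent of half this angle, whatever the lens; pixels are square), "cx", "cy" (the principal point, pixels), "rvec" (rotation vector, rad) and "tvec" (3), from world to camera coordinates, as OpenCV has them. Camera axes: x right, y down, z forward; pixel columns grow to the right and rows downward; lengths in m; the calibration is good to about 2 mm. A picture is of the moment at which its call begins. There is no depth.
- env.close_job(): hands the job in, once; it reports no verdict.
Trained networks look in a picture, given as the dict that the camera call returned (one of the last four; its "shot" number tells which), for a name from the list of things; names that differ only in an ending like _2 or _b are one class to them, and where a whole thing is asked for, a point or a joint stands for the part that bears it (a point fixed in the world has none). Each returns a list of dicts, best first, with "conf" (0 to 1); they miss things now and then, are a little off and sometimes report something else, mostly with a low value. They report only what shows in the picture. A call takes as long as a camera call. They do not tell look-alikes from the thing itself.
- env.outline_of(target, picture): "mask" (384x512 bool, what is visible of it) and "pixel" ([row, column] in pixels, amid what is visible of it).
The state is a dict: "time_s": time; "q": joint angles; "qvel": joint speeds; "joint_efforts": joint torques, N m; "position": TCP position; "tool_rot": TCP orientation; "ft_force": force on the tool from outside, world axes, zero at the start; "wrist_torque": the same for the moment, N m; "grip_width": finger opening in m.
Only numpy, scipy, OpenCV 4.12 (cv2) and the standard library are available. Lean on these libraries where they do the work, as an engineer would, in place of code of your own. Each camera call takes 0.05 s, during which the arm holds its last target.

## Task

Lay every spatula, brush and bracket that is on the bench flat in its own tray compartment, as the silhouettes show (handle colours match, blade or bristles at the end drawn for them; either bracket in either bracket compartment), while the tray is still locked at the white notch. Then pull the red-topped index ring up, turn the tray counter-clockwise (seen from above) to the green notch and let the ring spring fully home there, with all the tools still in place. Leave the jar, the beaker and the tube rack where they stand.

Things in the scene. Friction and masses are not known exactly. Their poses are not given: they have to be found in the camera images.
- spatula_blue_mid (a point): trimming spatula, blue handle, 150 mm long: handle 85 mm long, 18 mm wide, 20 mm high, then a flat steel blade 65 mm long, 26 mm wide, 3 mm thick at the underside. Point on the handle near its middle, half-way up (10 mm above the underside): x points to the blade, z up; handle's end 45 mm behind, blade's tip 105 mm ahead. 70 g. Grip across the handle here
- spatula_orange_mid (a point): trimming spatula, orange handle, 150 mm long: handle 85 mm long, 18 mm wide, 20 mm high, then a flat steel blade 65 mm long, 26 mm wide, 3 mm thick at the underside. Point on the handle near its middle, half-way up (10 mm above the underside): x points to the blade, z up; handle's end 45 mm behind, blade's tip 105 mm ahead. 70 g. Grip across the handle here
- brush_mid (a point): cleaning brush, green handle, 140 mm long: handle 85 mm long, 18 mm wide, 20 mm high, then steel ferrule and pale bristles, 34 mm wide, 18 mm high. Point on the handle, half-way up (10 mm above the underside): x points to the bristles, z up; handle's end 40 mm behind, bristle tip 100 mm ahead. 60 g. Grip across the handle here
- bracket_a_mid (a point): flat aluminium bracket: plate 72 mm along x, 48 mm along y, 5 mm thick, with a rib 50 mm long (along x), 10 mm wide standing on its middle up to 20 mm above the underside. Point at the middle, 10 mm above the underside; z up; same both ways round. 90 g. Grip across the rib's top
- bracket_b_mid (a point): flat aluminium bracket: plate 72 mm along x, 48 mm along y, 5 mm thick, with a rib 50 mm long (along x), 10 mm wide standing on its middle up to 20 mm above the underside. Point at the middle, 10 mm above the underside; z up; same both ways round. 90 g. Grip across the rib's top
- bay_blue (a point): tray compartment with a blue-handled silhouette of the spatula printed on its floor, inner size 164 mm along x by 50 mm along y. This point, on the compartment's floor, lies where the point spatula_blue_mid belongs (10 mm above it) when the tool is laid right; x points to the end for the blade
- bay_orange (a point): tray compartment with a orange-handled silhouette of the spatula printed on its floor, inner size 164 mm along x by 50 mm along y. This point, on the compartment's floor, lies where the point spatula_orange_mid belongs (10 mm above it) when the tool is laid right; x points to the end for the blade
- bay_green (a point): tray compartment with a green-handled silhouette of the brush printed on its floor, inner size 164 mm along x by 50 mm along y. This point, on the compartment's floor, lies where the point brush_mid belongs (10 mm above it) when the tool is laid right; x points to the end for the bristles
- bay_bracket1 (a point): tray compartment for one bracket, grey silhouette, inner size 80 mm along x by 66 mm along y. Point at the middle of its floor; either bracket may lie here, its rib along x, either way round
- bay_bracket2 (a point): tray compartment for one bracket, grey silhouette, inner size 80 mm along x by 66 mm along y. Point at the middle of its floor; either bracket may lie here, its rib along x, either way round
- station_axis (a point): upright turning axis of the tray on its round white fixed base, 20 mm above the bench. The white tray, 172 by 236 mm, turns above it, with a tab at its front for the index ring. Its compartments' floor is 32 mm above the bench; their walls are 4 mm thick and rise 10 mm above it, so a laid tool's upper 10 mm stands clear
- ring_grip (a point): spring index ring on the tray's front tab, 125 mm from the turning axis: round black collar, 26 mm diameter, 28 mm high, with a red flange (38 mm diameter, 7 mm thick) on top. Point on its axis half-way up the black part, 68 mm above the bench when home; the flange's top is 21 mm above it. Grip it round the collar from above and pull; it turns with the tray
- pull_ring (a joint): how far the ring is pulled up, m: 0 home, 0.018 at most. A spring presses it down, 4 N at home to 8 N at the top. Its pin locks the tray while it is in a notch; it is clear of the notch from 0.012 up. Let go between notches, the pin rides on the plate at about 0.012 and drops home over a notch
- tray (a joint): angle of the tray, rad: 0 at the white notch where it starts, grows counter-clockwise from above, 0.70 at the green notch, stops at -0.1 and 0.85. The locked pin leaves about 0.02 rad of play; unlocked it turns with about 1 to 2 N at the ring and stays where left
- notch_green (a point): the green-marked notch in the steel index plate of the base, 125 mm from the axis, 20 mm above the bench: the ring must end over it
- jar: bystander: amber sample jar with white lid, 60 mm diameter, 85 mm high; origin under its middle. Leave alone
- beaker: bystander: white beaker, 72 mm diameter, 85 mm high; origin under its middle. Leave alone
- tube_rack: bystander: steel rack of capped tubes, 60 by 160 mm, 82 mm high; origin under its middle. Leave alone
Not all that is in view belongs to the job. Leave any orange look-alike of the part that bears bracket_b_mid alone. Leave any brown look-alike of the part that bears bracket_a_mid alone.

How it is judged:
By the outcome, as a careful person would: the job done as asked, in the order asked, and still so for the second after the job is handed in, with the robot touching nothing.
Of spatula_blue, spatula_orange, brush, bracket_a, bracket_b only 4 to 5 are there at a start; the rules pass over those that are not, and their reading is None.
At some moment in a run one of spatula_blue, spatula_orange, brush, bracket_a, bracket_b may be knocked a few centimetres aside while the robot is not near it.
Once in a run the grip may slacken for a moment while it holds something.
It also fails if it takes over 208 s, if anything falls off the work surface, if the arm or the gripper's body presses on something with over 40 N, if the wrist force passes 120 N, or if a joint passes its speed limit or range.

## Working session

There is one attempt and no reset: what is moved stays moved. The work goes in short steps, Python scripts to look and compute and a tool call to move; the robot and the scene stay as the last step left them, time stands still between calls to the robot, and variables do not carry over. Pictures are saved under pics/ and viewed, and the job is handed in when it is done.

Besides the shell and the picture viewer there is one more tool, called by a JSON object that holds its "api" and its "payload", one argument or row to a line. carry_out: Moves the arm, as the interface text tells. Its arguments: {"type":"object","properties":{"plan":{"type":"array","items":{"type":"array"}},"force":{"type":"number"}},"required":["plan"]}

```bash
ls; mkdir -p pics
cat > h.py <<'E'
import numpy as np, cv2
from rig import env
def shot(name,fn=None,scale=1.5):
    p=env.get_image(name)
    if fn: cv2.imwrite('pics/'+fn,cv2.resize(p['image'][:,:,::-1],None,fx=scale,fy=scale,interpolation=cv2.INTER_CUBIC))
    return p
def cam(p):
    f=p['image'].shape[0]/2/np.tan(np.radians(p['vfov'])/2)
    K=np.array([[f,0,p['cx']],[0,f,p['cy']],[0,0,1.]])
    R=cv2.Rodrigues(np.array(p['rvec'],float))[0]
    return K,R,np.array(p['tvec'],float).ravel()
def ray(p,row,col,z):
    K,R,t=cam(p)
    d=R.T@np.linalg.inv(K)@np.array([col,row,1.])
    c=-R.T@t
    return c+d*(z-c[2])/d[2]
def proj(p,X):
    K,R,t=cam(p)
    u=K@(R@np.array(X,float)+t)
    return u[1]/u[2],u[0]/u[2]
E
python3 - <<'E'
from h import *
a=shot('top','t0.png');b=shot('side','s0.png')
for p in (a,b):
    print({k:p[k] for k in p if k!='image'}, -cam(p)[1].T@cam(p)[2])
s=env.observe();print(s)
E
```

```text
pics
{'vfov': 51.46044699054339, 'cx': 251.5152195065956, 'cy': 187.63983304712903, 'rvec': array([ 2.19611331, -2.16219893,  0.08053129]), 'tvec': array([-0.0369829 ,  0.59099274,  1.34982931]), 'shot': 1} [ 0.48399879 -0.03485176  1.39183686]
{'vfov': 42.12342050949425, 'cx': 248.46585928606783, 'cy': 183.5983015617933, 'rvec': array([ 2.24156197, -0.2399057 ,  0.10919087]), 'tvec': array([-0.55074324,  0.11628081,  1.30285578]), 'shot': 2} [ 0.34477119 -1.03417717  0.90878102]
{'time_s': 0.1, 'q': array([ 6.08309138e+01,  2.18352635e+01,  7.43788354e+01,  5.10054067e-04,
        8.38598732e+01, -1.23352930e+01]), 'qvel': array([-0.05046382,  0.02795371, -0.05213496, -0.06158114,  0.03884522,
       -0.05413118]), 'joint_efforts': array([ 4.39880183e-03, -4.49216259e+01, -2.31660265e+01, -9.37802974e-05,
        3.64763444e-03, -1.66136749e-05]), 'position': array([0.15913901, 0.52619224, 0.2308003 ]), 'tool_rot': array([[ 2.89596892e-01, -6.36974395e-04, -9.57148491e-01],
       [ 9.57147875e-01, -1.12301670e-03,  2.89597453e-01],
       [-1.25935990e-03, -9.99999167e-01,  2.84456543e-04]]), 'ft_force': array([0.00818022, 0.94537107, 0.28411405]), 'wrist_torque': array([0.00161319, 0.00463222, 0.07041823]), 'grip_width': 0.08549956417475915}
```

View pics/t0.png

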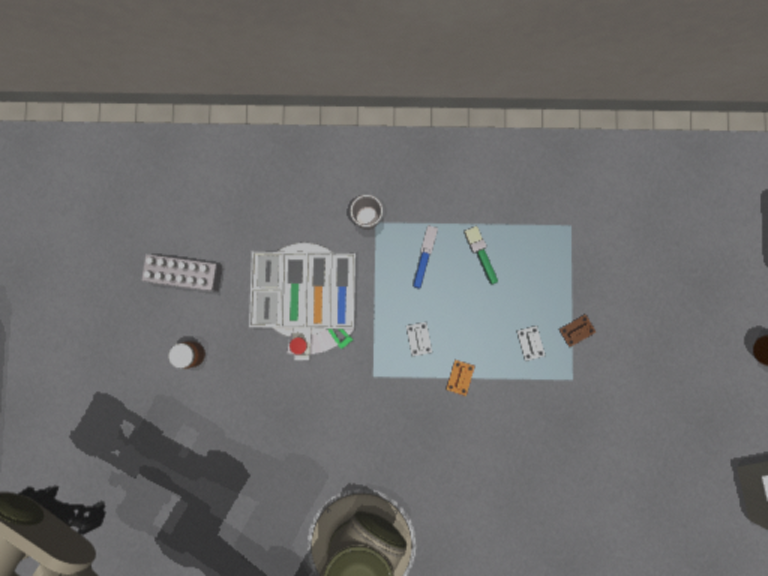

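View pics/s0.png

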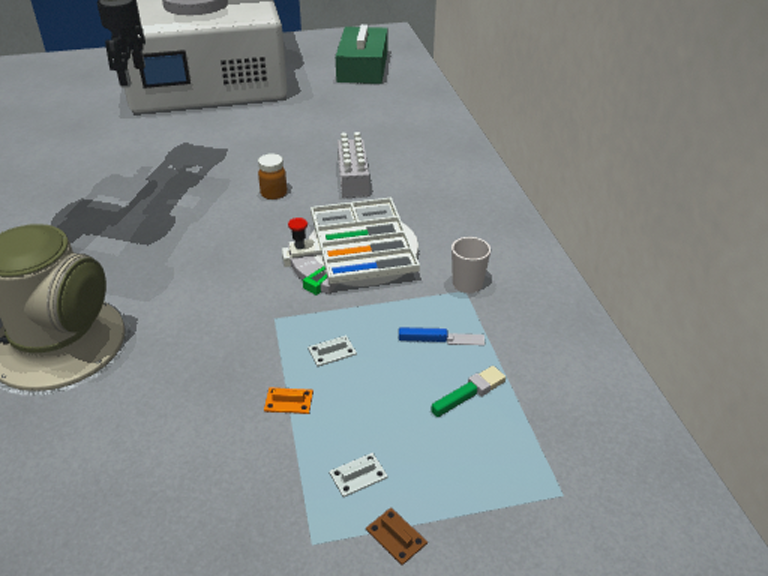

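The top view (×1.5 pixels) shows the blue spatula at (425,257), the green brush at (482,255), and pale brackets at (418,340) and (530,343). An orange look-alike bracket is at (461,378) and a brown one at (577,330). There is no orange spatula. The tray is at (302,290), with its ring at (298,346).

Run:
```python
from h import *
a=shot('top');b=shot('side')
zs={'spatula_blue_mid':.01,'spatula_orange_mid':.01,'brush_mid':.01,'bracket_a_mid':.005,'bay_blue':.032,'bay_green':.032,'bay_bracket1':.032,'ring_grip':.085,'station_axis':.02,'notch_green':.02}
for n,z in zs.items():
  for nm,p in(('top',a),('side',b)):
    try: r=env.outline_of(n,p)
    except Exception as e: print(n,nm,e); continue
    for d in r[:4]:
        ys,xs=np.nonzero(d['mask'])
        P=np.array([ray(p,y,x,z)[:2] for y,x in zip(ys,xs)])
        if len(P)<5: continue
        rc=cv2.minAreaRect((P*1000).astype(np.float32))
        w,v=np.linalg.eigh(np.cov(P.T)); ax=v[:,1]
        print(n,nm,round(d['conf'],2),'px',np.round(d['pixel']),len(P),'mean',P.mean(0).round(4),'rect',np.round(rc[0],1),np.round(rc[1],1),'ang',round(np.degrees(np.arctan2(ax[1],ax[0])),1))
c=a['image'][150:275,150:410,::-1]
cv2.imwrite('pics/c0.png',cv2.resize(c,None,fx=3,fy=3,interpolation=cv2.INTER_CUBIC))
```

```text
spatula_blue_mid top 0.51 px [164. 279.] 252 mean [ 0.6578 -0.1372] rect [ 653.  -135.8] [ 24.5 148.6] ang 165.2
spatula_blue_mid side 0.68 px [222. 291.] 453 mean [ 0.653  -0.1378] rect [ 654.2 -138.3] [ 36.5 145.7] ang 158.7
spatula_blue_mid side 0.48 px [152. 199.] 146 mean [0.4542 0.2375] rect [451.7 234.9] [81.1 34.5] ang 86.9
spatula_orange_mid top 0.67 px [231. 199.] 89 mean [0.4444 0.1539] rect [444.7 154.7] [30.9 34.6] ang 77.6
brush_mid top 0.68 px [166. 322.] 272 mean [ 0.6665 -0.2659] rect [ 658.6 -271.4] [139.   33.1] ang -155.5
brush_mid side 0.95 px [257. 320.] 620 mean [ 0.6656 -0.2663] rect [ 661.2 -269. ] [147.2  44. ] ang -155.7
bracket_a_mid top 0.85 px [226. 353.] 305 mean [ 0.4575 -0.3827] rect [ 457.3 -382.5] [75.3 49.6] ang -162.7
bracket_a_mid top 0.79 px [220. 384.] 287 mean [ 0.4877 -0.4923] rect [ 486.7 -492.1] [49.2 72.7] ang 117.4
bracket_a_mid side 0.97 px [357. 263.] 791 mean [ 0.4895 -0.493 ] rect [ 489.3 -492.8] [50.5 72.9] ang 120.9
bracket_a_mid side 0.77 px [318. 240.] 623 mean [ 0.4584 -0.3847] rect [ 458.6 -384. ] [70.9 49.8] ang -164.0
bay_blue
[... 1498 characters left out ...]
an [0.5637 0.1454] rect [541.9 145.5] [231. 241.] ang 90.8
station_axis top 0.27 px [226. 279.] 263 mean [ 0.4614 -0.1238] rect [ 462.  -123.3] [69.5 46.2] ang -170.3
station_axis side 0.88 px [168. 231.] 4345 mean [0.5499 0.1419] rect [545.5 155. ] [268.3 293.6] ang 68.1
notch_green top 0.95 px [196. 202.] 4447 mean [0.5572 0.1401] rect [547.4 143.9] [269.1 244.6] ang -139.2
notch_green top 0.34 px [166. 324.] 276 mean [ 0.6642 -0.2648] rect [ 656.3 -269.4] [136.4  34.3] ang -155.4
notch_green side 0.71 px [163. 236.] 4212 mean [0.5512 0.1411] rect [546.9 153.4] [271.2 286.1] ang 60.9
notch_green side 0.59 px [318. 240.] 552 mean [ 0.4563 -0.3951] rect [ 456.7 -394.6] [69.7 46.4] ang -164.5
```

View pics/c0.png

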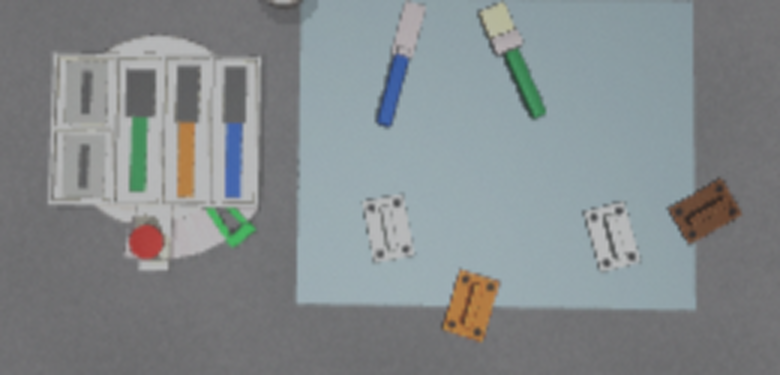

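```bash
cat > fit.py <<'E'
from h import *
from scipy.optimize import minimize
def box(x0,x1,y0,y1,z0,z1): return np.array([[x,y,z] for x in(x0,x1) for y in(y0,y1) for z in(z0,z1)])
H={'blue':[box(-.045,.040,-.009,.009,-.01,.01)],'green':[box(-.040,.045,-.009,.009,-.01,.01)],
 'bracket':[box(-.036,.036,-.024,.024,-.01,-.005),box(-.025,.025,-.005,.005,-.01,.01)]}
U=6
def render(p,parts,pose,zmid,win):
    r0,c0,n=win; x,y,th=pose
    K,R,t=cam(p); im=np.zeros((n*U,n*U),np.uint8)
    c,s=np.cos(th),np.sin(th)
    for b in parts:
        W=np.c_[x+c*b[:,0]-s*b[:,1],y+s*b[:,0]+c*b[:,1],b[:,2]+zmid]
        u=(K@(R@W.T+t[:,None])); u=(u[:2]/u[2]).T
        q=((u-[c0,r0]+.5)*U*16).round().astype(np.int32)
        cv2.fillConvexPoly(im,cv2.convexHull(q),255,cv2.LINE_8,4)
    return cv2.resize(im,(n,n),interpolation=cv2.INTER_AREA)/255.
def soft(p,kind,win):
    r0,c0,n=win
    I=p['image'][r0:r0+n,c0:c0+n].astype(float); r,g,b=I[...,0],I[...,1],I[...,2]
    if kind=='blue': f=(b-r-40)/60  
    elif kind=='green': f=(g-np.maximum(r,b)-20)/35
    elif kind=='bracket': f=None
    return I,f
def fit(pics,kind,x0,zmid=.01,n=56,sides=('top','side')):
    data=[]
    for p in pics:
        r,c=proj(p,[x0[0],x0[1],zmid]); win=(int(r)-n//2,int(c)-n//2,n)
        I,f=soft(p,kind,win)
        if f is None:
            # saturation-like: mat is bluish; bracket neutral
            hsv=cv2.cvtColor(I.astype(np.uint8),cv2.COLOR_RGB2HSV).astype(float)
            sat=cv2.GaussianBlur(hsv[...,1],(0,0),.3); f=(55-sat)/30
        f=np.clip(f,0,1)
        lab=cv2.connectedComponents((f>.3).astype(np.uint8))
        m=lab[1]; k=[m[i,j] for i in range(n) for j in range(n) if m[i,j] and abs(i-n/2)<12 and abs(j-n/2)<12]
        if k:
            kk=np.bincount(k).argmax(); reg=cv2.dilate((m==kk).astype(np.uint8),np.ones((3,3)))
            f=f*reg
            f=np.maximum(f, cv2.morphologyEx(f,cv2.MORPH_CLOSE,np.ones((3,3)))) if kind=='bracket' else f
        data.append((p,win,f))
    def cost(v,d=data): return sum(np.abs(render(p,H[kind],v,zmid,w)-f).sum()/f.sum() for p,w,f in d)
    def run(d):
        best=None
        for da in (-.12,0,.12):
            s=np.array([x0[0],x0[1],x0[2]+da])
            r=minimize(cost,s,args=(d,),method='Nelder-Mead',options=dict(initial_simplex=s+np.array([[0,0,0],[.006,0,0],[0,.006,0],[0,0,.1]]),xatol=1e-4,fatol=1e-4))
            if best is None or r.fun<best.fun: best=r
        return best
    out=[run(data)]+[run([d]) for d in data]
    return [(o.x[:2].round(4),np.degrees(o.x[2]).round(1),round(o.fun,3)) for o in out]
E
python3 - <<'E'
from fit import *
a=shot('top');b=shot('side')
D=np.radians
for n,k,x0 in [('blue','blue',(.63,-.13,D(-15))),('brush','green',(.63,-.28,D(24))),('brk near','bracket',(.46,-.125,D(10))),('brk far','bracket',(.457,-.383,D(17)))]:
    print(n,*fit([a,b],k,x0,n=60 if k=='bracket' else 64),sep='\n   ')
# tray features
def cent(p,f):
    I=p['image'].astype(int);m=f(I[...,0],I[...,1],I[...,2]).astype(np.uint8)
    m[:, (310 if p is b else 245):]=0
    m[:130 if p is b else 150]=0; m[:,:140]=0; m[260:]=0
    n,l,s,c=cv2.connectedComponentsWithStats(m)
    i=sorted(range(1,n),key=lambda i:-s[i,4])[:2]
    return [(c[j][::-1],s[j,4]) for j in i]
F={'blue':lambda r,g,b:b-r>60,'orange':lambda r,g,b:(r-b>80)&(g-b>30),'green':lambda r,g,b:(g-r>50)&(g-b>40),'red':lambda r,g,b:(r-g>90)&(r-b>90)&(g<70)}
for n,f in F.items():
    for p in(a,b):
        for c,k in cent(p,f): print(n,'top' if p is a else 'side',c.round(1),k,ray(p,*c,{'red':.089}.get(n,.032)).round(4))
E
```

```text
blue
   (array([ 0.6256, -0.1271]), np.float64(-15.5), np.float64(0.846))
   (array([ 0.6242, -0.1282]), np.float64(-17.8), np.float64(0.458))
   (array([ 0.6268, -0.1238]), np.float64(-16.2), np.float64(0.368))
brush
   (array([ 0.6314, -0.2812]), np.float64(27.9), np.float64(1.868))
   (array([ 0.6331, -0.2821]), np.float64(24.0), np.float64(1.264))
   (array([ 0.6336, -0.2787]), np.float64(29.9), np.float64(0.574))
brk near
   (array([ 0.4642, -0.1233]), np.float64(11.7), np.float64(0.927))
   (array([ 0.4607, -0.1272]), np.float64(12.1), np.float64(0.896))
   (array([ 0.4642, -0.1233]), np.float64(11.6), np.float64(0.031))
brk far
   (array([ 0.4587, -0.382 ]), np.float64(15.5), np.float64(0.916))
   (array([ 0.4565, -0.3854]), np.float64(14.9), np.float64(0.889))
   (array([ 0.4587, -0.382 ]), np.float64(15.5), np.float64(0.027))
blue top [203.  227.3] 119 [0.5368 0.0541 0.032 ]
blue side [222.3 281.2] 277 [ 0.6171 -0.1472  0.032 ]
blue side [178.  235.8] 131 [0.5388 0.056  0.032 ]
orange top [202.6 211.5] 101 [0.5374 0.1081 0.032 ]
orange side [166.8 232.4] 126 [0.5392 0.1098 0.032 ]
orange side [258.8 188.6] 31 [ 0.3717 -0.2209  0.032 ]
green top [200.7 195.6] 95 [0.5431 0.1624 0.032 ]
green top [225.3 227.2] 75 [0.4611 0.0529 0.032 ]
green side [187.4 209.1] 151 [0.4586 0.031  0.032 ]
green side [156.  230.6] 103 [0.5438 0.1637 0.032 ]
red top [230.  198.2] 71 [0.4453 0.1433 0.089 ]
red side [148.7 197.9] 77 [0.4462 0.1411 0.089 ]
```

```bash
cat > fit2.py <<'E'
import fit; from fit import *
H['blue']=[box(-.045,.040,-.009,.009,-.01,.01),box(.04,.105,-.013,.013,-.01,-.007)]
H['green']=[box(-.040,.045,-.009,.009,-.01,.01),box(.045,.1,-.017,.017,-.01,.008)]
def fitm(pics,kind,target,x0,zmid=.01,n=80):
    data=[]
    for p in pics:
        r,c=proj(p,[x0[0],x0[1],zmid]); win=(int(r)-n//2,int(c)-n//2,n)
        ds=[d for d in env.outline_of(target,p)]
        if not ds: continue
        d=min(ds,key=lambda d:np.hypot(d['pixel'][0]-r,d['pixel'][1]-c))
        if np.hypot(d['pixel'][0]-r,d['pixel'][1]-c)>30: continue
        m=cv2.dilate(d['mask'].astype(np.uint8),np.ones((5,5)))[win[0]:win[0]+n,win[1]:win[1]+n]
        I=p['image'][win[0]:win[0]+n,win[1]:win[1]+n].astype(float)
        ring=cv2.dilate(m,np.ones((7,7)))-m
        bg=np.median(I[ring>0],0)
        f=np.clip(np.abs(I-bg).max(-1)/50-.3,0,1)*m
        f=np.maximum(f,cv2.morphologyEx(f,cv2.MORPH_CLOSE,np.ones((3,3))))
        data.append((p,win,f))
    def cost(v,d): return sum(np.abs(render(p,H[kind],v,zmid,w)-f).sum()/f.sum() for p,w,f in d)/len(d)
    def run(d):
        best=None
        for da in (-.12,0,.12):
            s=np.array([x0[0],x0[1],x0[2]+da])
            r=minimize(cost,s,args=(d,),method='Nelder-Mead',options=dict(initial_simplex=s+np.array([[0,0,0],[.006,0,0],[0,.006,0],[0,0,.1]]),xatol=1e-4,fatol=1e-4))
            if best is None or r.fun<best.fun: best=r
        return best
    out=[run(data)]+[run([d]) for d in data]
    return [(o.x[:2].round(4),np.degrees(o.x[2]).round(1),round(o.fun,3)) for o in out]
D=np.radians
E
cat > meas.py <<'E'
from fit2 import *
a=shot('top');b=shot('side')
for n,k,x0 in [('spatula_blue_mid','blue',(.625,-.126,D(-15))),('brush_mid','green',(.633,-.28,D(25))),('bracket_a_mid','bracket',(.463,-.125,D(12))),('bracket_a_mid','bracket',(.457,-.383,D(16)))]:
    print(n,*fitm([a,b],k,n,x0),sep='\n   ')
E
python3 meas.py
```

```text
spatula_blue_mid
   (array([ 0.6254, -0.1276]), np.float64(-14.5), np.float64(0.477))
   (array([ 0.6225, -0.1269]), np.float64(-14.5), np.float64(0.641))
   (array([ 0.6262, -0.1277]), np.float64(-14.0), np.float64(0.299))
brush_mid
   (array([ 0.6306, -0.2811]), np.float64(24.4), np.float64(0.327))
   (array([ 0.63  , -0.2812]), np.float64(24.4), np.float64(0.442))
   (array([ 0.6319, -0.281 ]), np.float64(24.4), np.float64(0.2))Traceback (most recent call last):
  File "meas.py", line 4, in <module>
    print(n,*fitm([a,b],k,n,x0),sep='\n   ')
             ~~~~^^^^^^^^^^^^^^
  File "fit2.py", line 27, in fitm
    out=[run(data)]+[run([d]) for d in data]
         ~~~^^^^^^
  File "fit2.py", line 24, in run
    r=minimize(cost,s,args=(d,),method='Nelder-Mead',options=dict(initial_simplex=s+np.array([[0,0,0],[.006,0,0],[0,.006,0],[0,0,.1]]),xatol=1e-4,fatol=1e-4))
    res = _minimize_neldermead(fun, x0, args, callback, bounds=bounds,
                               **options)
    fsim[k] = func(sim[k])
              ~~~~^^^^^^^^
    fx = function(np.copy(x), *(wrapper_args + args))
  File "fit2.py", line 19, in cost
    def cost(v,d): return sum(np.abs(render(p,H[kind],v,zmid,w)-f).sum()/f.sum() for p,w,f in d)/len(d)
                          ~~~~~~~~~~~~~~~~~~~~~~~~~~~~~~~~~~~~~~~~~~~~~~~~~~~~~~~~~~~~~~~~~~~~~~^~~~~~~
ZeroDivisionError: division by zero
```

```bash
cat > go.py <<'E'
import sys
from h import *
def go(x,y,z,yaw):
    s=env.observe();p=s['position'];R=s['tool_rot']
    y0=np.degrees(np.arctan2(R[1,0],R[0,0])); d=(yaw-y0+180)%360-180
    tilt=np.degrees(np.arccos(-R[2,1]))
    a=np.radians(yaw); D=np.array([x,y,z])-p
    dx=D@[np.cos(a),np.sin(a),0]; dy=-D[2]; dz=D@[-np.sin(a),np.cos(a),0]
    a=np.radians(y0)
    ex=D@[np.cos(a),np.sin(a),0]; ez=D@[-np.sin(a),np.cos(a),0]
    print('t',round(s['time_s'],2),'pos',p.round(4),'yaw',y0.round(2),'tilt',tilt.round(2),'w',round(s['grip_width'],4),'F',s['ft_force'].round(1),'q',s['q'].round(0))
    print('turn y',round(-d,2),'| after turn: dx %.4f dy %.4f dz %.4f | no turn: dx %.4f dz %.4f'%(dx,dy,dz,ex,ez))
if __name__=='__main__': go(*map(float,sys.argv[1:]))
E
python3 go.py .4635 -.124 .1 101.7
```

```text
t 1.7 pos [0.1593 0.5264 0.2313] yaw 73.17 tilt 0.0 w 0.0852 F [-0.2  0.2  0.3] q [ 61.  22.  74.  -0.  84. -12.]
turn y -28.53 | after turn: dx -0.6986 dy 0.1313 dz -0.1660 | no turn: dx -0.5345 dz -0.4795
```

{"api": "carry_out", "payload": {
  "plan": [
    [[0, 0, 0], [0, -9.5, 0], 0.06],
    [[0, 0, 0], [0, -9.5, 0], 0.06],
    [[0, 0, 0], [0, -9.5, 0], 0.06],
    [[-0.04, 0, -0.01], [0, 0, 0], 0.06],
    [[-0.05, 0, -0.012], [0, 0, 0], 0.06],
    [[-0.05, 0, -0.012], [0, 0, 0], 0.06],
    [[-0.05, 0, -0.012], [0, 0, 0], 0.06],
    [[-0.05, 0, -0.012], [0, 0, 0], 0.06]
  ],
  "force": 40
}}

```text
time_s: 2.7
position: [0.2651, 0.3017, 0.2315]
tool_rot: [[-0.203, 0.001, -0.979], [0.979, 0.0, -0.203], [0.0, -1.0, -0.001]]
ft_force: [0.9, -0.5, -1.0]
grip_width: 0.06
```

{"api": "carry_out", "payload": {
  "plan": [
    [[-0.05, 0, -0.012], [0, 0, 0], 0.06],
    [[-0.05, 0, -0.012], [0, 0, 0], 0.06],
    [[-0.05, 0, -0.012], [0, 0, 0], 0.06],
    [[-0.05, 0, -0.012], [0, 0, 0], 0.06],
    [[-0.05, 0, -0.012], [0, 0, 0], 0.06],
    [[-0.05, 0, -0.012], [0, 0, 0], 0.06],
    [[-0.05, 0.03, -0.012], [0, 0, 0], 0.06],
    [[-0.05, 0.03, -0.012], [0, 0, 0], 0.06]
  ]
}}

```text
time_s: 3.7
position: [0.4402, -0.0711, 0.1709]
tool_rot: [[-0.202, 0.001, -0.979], [0.979, -0.001, -0.202], [-0.001, -1.0, -0.001]]
ft_force: [1.0, 0.6, 0.2]
grip_width: 0.0601
```

```bash
python3 go.py .4635 -.124 .1 101.7; python3 go.py .4635 -.124 .05 101.7;python3 -c "
from h import *
shot('side','s1.png');shot('top','t1.png')"
```

```text
t 3.7 pos [ 0.4402 -0.0711  0.1709] yaw 101.65 tilt 0.09 w 0.0601 F [1.  0.6 0.2] q [ -24.   15.   96.    0.   69. -126.]
turn y -0.05 | after turn: dx -0.0566 dy 0.0709 dz -0.0121 | no turn: dx -0.0566 dz -0.0121
t 3.7 pos [ 0.4402 -0.0711  0.1709] yaw 101.65 tilt 0.09 w 0.0601 F [1.  0.6 0.2] q [ -24.   15.   96.    0.   69. -126.]
turn y -0.05 | after turn: dx -0.0566 dy 0.1209 dz -0.0121 | no turn: dx -0.0566 dz -0.0121
```

View pics/s1.png

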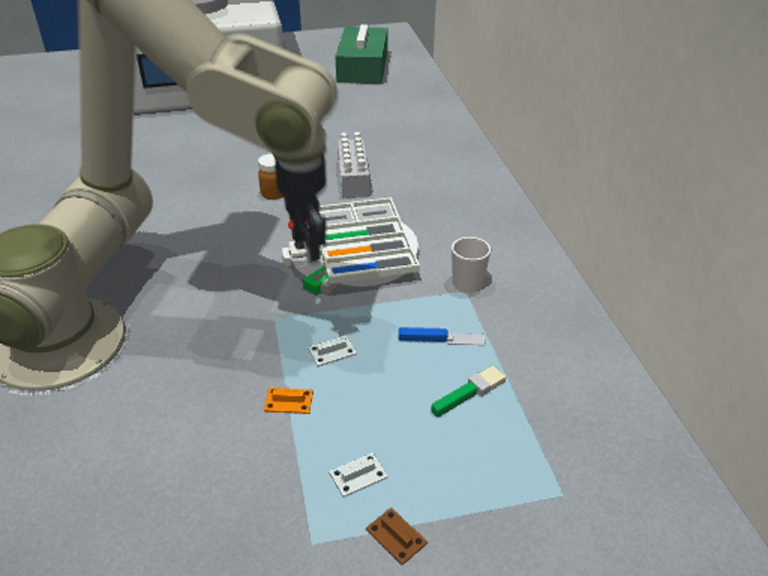

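The side view shows the gripper above the ring and tray area, heading to the near bracket at (332,350). Nothing has been disturbed. The choice is settled: the pale brackets are the parts, and the orange one at (289,400) and the brown one at (396,535) stay put.

{"api": "carry_out", "payload": {
  "plan": [
    [[-0.028, 0, -0.006], [0, 0, 0], 0.04],
    [[-0.028, 0.02, -0.006], [0, 0, 0], 0.04],
    [[0, 0.05, 0], [0, 0, 0], 0.04],
    [[0, 0.03, 0], [0, 0, 0], 0.04],
    [[0, 0, 0], [0, 0, 0], 0.04]
  ]
}}

```text
time_s: 4.42
position: [0.4618, -0.1208, 0.0704]
tool_rot: [[-0.202, -0.003, -0.979], [0.979, 0.002, -0.202], [0.003, -1.0, 0.003]]
ft_force: [0.7, 0.4, -0.6]
grip_width: 0.04
```

```bash
python3 go.py .4635 -.124 .008 101.7;python3 -c "
from h import *
p=shot('side');cv2.imwrite('pics/s2.png',cv2.resize(p['image'][190:270,180:280,::-1],None,fx=6,fy=6))"
```

```text
t 4.42 pos [ 0.4618 -0.1208  0.0704] yaw 101.68 tilt 0.21 w 0.04 F [ 0.7  0.4 -0.6] q [ -29.   26.   99.    0.   55. -131.]
turn y -0.02 | after turn: dx -0.0035 dy 0.0624 dz -0.0010 | no turn: dx -0.0035 dz -0.0010
```

View pics/s2.png

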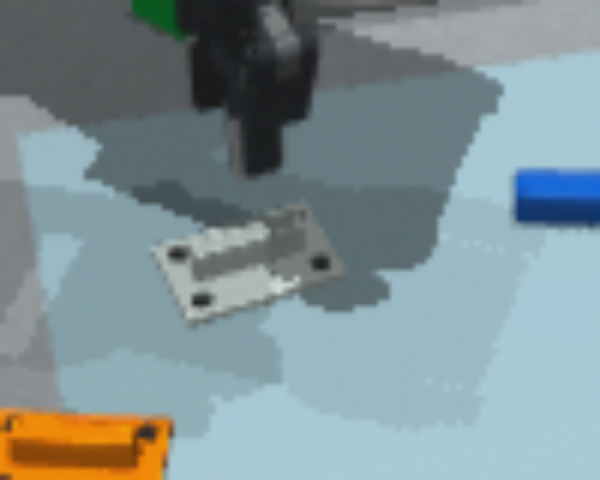

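{"api": "carry_out", "payload": {
  "plan": [
    [[-0.003, 0.03, -0.001], [0, 0, 0], 0.04],
    [[0, 0.02, 0], [0, 0, 0], 0.04],
    [[0, 0.012, 0], [0, 0, 0], 0.04],
    [[0, 0, 0], [0, 0, 0], 0.04],
    [[0, 0, 0], [0, 0, 0], 0.0],
    [[0, 0, 0], [0, 0, 0], 0.0],
    [[0, 0, 0], [0, 0, 0], 0.0],
    [[0, 0, 0], [0, 0, 0], 0.0]
  ]
}}

```text
time_s: 5.48
position: [0.4646, -0.1245, 0.0103]
tool_rot: [[-0.202, 0.002, -0.979], [0.979, -0.001, -0.202], [-0.001, -1.0, -0.001]]
ft_force: [-1.0, 0.3, 5.3]
grip_width: 0.0087
```

```bash
python3 go.py .4635 -.124 .008 101.7;python3 -c "
from h import *
p=shot('side');cv2.imwrite('pics/s3.png',cv2.resize(p['image'][190:270,180:280,::-1],None,fx=6,fy=6))"
```

```text
t 5.47 pos [ 0.4646 -0.1245  0.0103] yaw 101.67 tilt 0.1 w 0.0087 F [-1.   0.3  5.3] q [ -29.   32.  102.    0.   46. -131.]
turn y -0.03 | after turn: dx 0.0007 dy 0.0023 dz 0.0010 | no turn: dx 0.0007 dz 0.0010
```

View pics/s3.png

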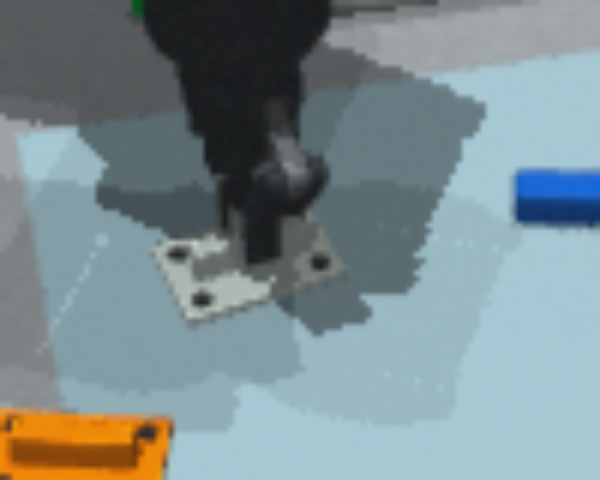

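{"api": "carry_out", "payload": {
  "plan": [
    [[0, 0, 0], [0, 0, 0], 0.0],
    [[0, -0.02, 0], [0, 0, 0], 0.0],
    [[0, -0.04, 0], [0, 0, 0], 0.0],
    [[0, -0.05, 0], [0, 0, 0], 0.0],
    [[0, -0.04, 0], [0, 6, 0], 0.0],
    [[0, 0, 0], [0, 5.7, 0], 0.0],
    [[0, 0, 0], [0, 0, 0], 0.0]
  ],
  "force": 60
}}

```text
time_s: 6.4
position: [0.464, -0.1243, 0.1598]
tool_rot: [[-0.0, 0.001, -1.0], [1.0, -0.0, -0.0], [-0.0, -1.0, -0.001]]
ft_force: [0.2, 0.8, -1.2]
grip_width: 0.0078
```

```bash
python3 go.py .6125 .2245 .12 90;python3 -c "
from h import *
p=shot('side','s4.png')"
```

```text
t 6.4 pos [ 0.464  -0.1243  0.1598] yaw 90.02 tilt 0.04 w 0.0078 F [ 0.2  0.8 -1.2] q [ -29.   19.   92.   -0.   69. -119.]
turn y 0.02 | after turn: dx 0.3488 dy 0.0398 dz -0.1485 | no turn: dx 0.3488 dz -0.1486
```

View pics/s4.png

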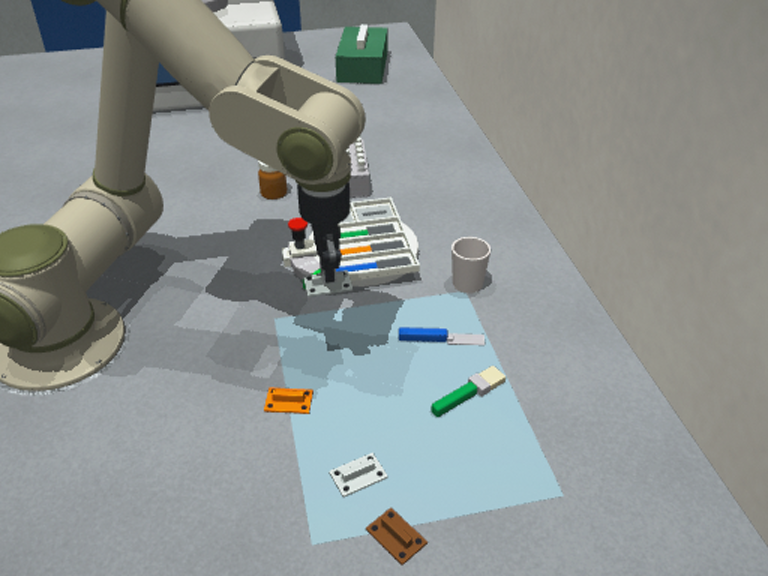

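The bracket is held and lifted. In the side view the plate spans about (305–353, 283). I'll check its offset relative to the gripper.

```bash
python3 -c "
from h import *
p=shot('side');cv2.imwrite('pics/s5.png',cv2.resize(p['image'][165:210,190:250,::-1],None,fx=12,fy=12,interpolation=cv2.INTER_NEAREST))
# model corners projection in crop coords given center = TCP
P=env.observe()['position']
for sx in(-.036,.036):
  for sy in(-.024,.024):
    r,c=proj(p,[P[0]+sx,P[1]+sy,P[2]-.0053]);print(sx,sy,((c+.5-190)*12).round(),((r+.5-165)*12).round())
"
```

```text
-0.036 -0.024 183.0 385.0
-0.036 0.024 149.0 233.0
0.036 -0.024 547.0 334.0
0.036 0.024 502.0 185.0
```

View pics/s5.png

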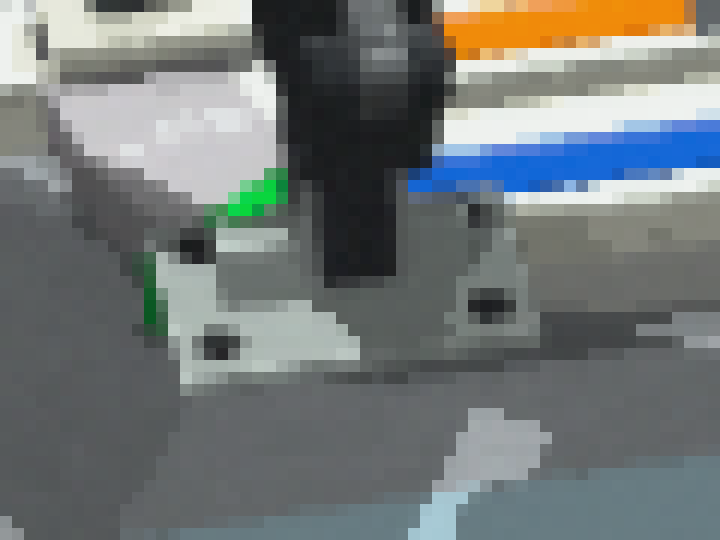

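{"api": "carry_out", "payload": {
  "plan": [
    [[0.04, 0, -0.017], [0, 0, 0], 0.0],
    [[0.045, 0, -0.019], [0, 0, 0], 0.0],
    [[0.045, 0, -0.019], [0, 0, 0], 0.0],
    [[0.045, 0, -0.019], [0, 0, 0], 0.0],
    [[0.045, 0, -0.019], [0, 0, 0], 0.0],
    [[0.045, 0, -0.019], [0, 0, 0], 0.0],
    [[0.045, 0, -0.019], [0, 0, 0], 0.0],
    [[0.038, 0, -0.017], [0, 0, 0], 0.0]
  ]
}}

```text
time_s: 7.5
position: [0.6125, 0.2253, 0.1584]
tool_rot: [[-0.002, -0.002, -1.0], [1.0, -0.0, -0.002], [-0.0, -1.0, 0.002]]
ft_force: [0.3, -1.4, -1.2]
grip_width: 0.0083
```

{"api": "carry_out", "payload": {
  "plan": [
    [[0, 0.02, 0], [0, 0, 0], 0.0],
    [[0, 0.04, 0], [0, 0, 0], 0.0],
    [[0, 0, 0], [0, 0, 0], 0.0],
    [[0, 0, 0], [0, 0, 0], 0.0]
  ]
}}

```text
time_s: 8.0
position: [0.613, 0.2235, 0.1005]
tool_rot: [[0.0, 0.001, -1.0], [1.0, 0.0, 0.0], [0.0, -1.0, -0.001]]
ft_force: [0.2, 0.2, -0.8]
grip_width: 0.0079
```

```bash
python3 go.py .6125 .2245 .0435 90;python3 -c "
from h import *
p=shot('side');cv2.imwrite('pics/s6.png',cv2.resize(p['image'][100:220,180:300,::-1],None,fx=5,fy=5))
P=env.observe()['position']
"
```

```text
t 8.0 pos [0.613  0.2235 0.1005] yaw 89.99 tilt 0.08 w 0.0079 F [ 0.2  0.2 -0.8] q [ 10.  38.  68.  -0.  74. -80.]
turn y -0.01 | after turn: dx 0.0010 dy 0.0570 dz 0.0005 | no turn: dx 0.0010 dz 0.0005
```

View pics/s6.png

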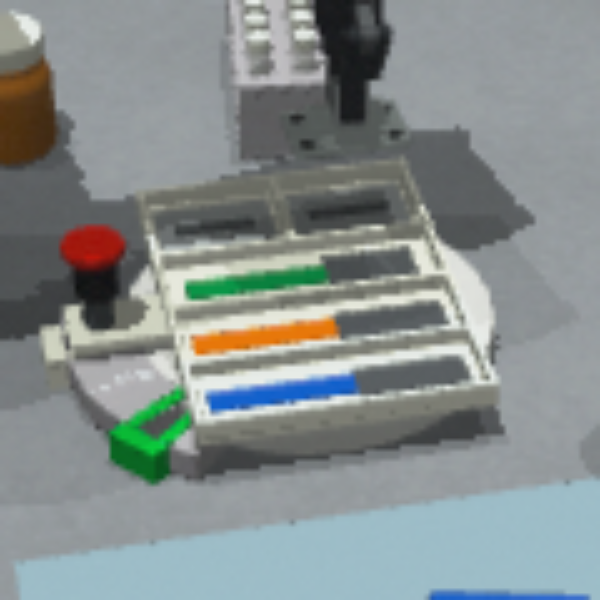

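```bash
python3 -c "
from h import *
p=shot('side')
for r,c in ((210,348),(228,213)): print(ray(p,100+r/5-.5,180+c/5-.5,.032))
"
```

```text
[0.61419168 0.22711524 0.032     ]
[0.52863257 0.22580317 0.032     ]
```

{"api": "carry_out", "payload": {
  "plan": [
    [[0.001, 0.025, 0], [0, 0, 0], 0.0],
    [[0, 0.02, 0], [0, 0, 0], 0.0],
    [[0, 0.006, 0], [0, 0, 0], 0.0],
    [[0, 0.004, 0], [0, 0, 0], 0.0],
    [[0, 0.002, 0], [0, 0, 0], 0.0],
    [[0, 0, 0], [0, 0, 0], 0.0],
    [[0, 0, 0], [0, 0, 0], 0.0]
  ]
}}

```text
time_s: 8.98
position: [0.6126, 0.2246, 0.0427]
tool_rot: [[0.001, 0.001, -1.0], [1.0, 0.0, 0.001], [0.0, -1.0, -0.001]]
ft_force: [0.1, -0.4, -1.4]
grip_width: 0.0081
```

```bash
python3 go.py .6125 .2245 .0435 90;python3 -c "
from h import *
p=shot('side');cv2.imwrite('pics/s7.png',cv2.resize(p['image'][100:220,180:300,::-1],None,fx=5,fy=5))
p=shot('top');cv2.imwrite('pics/t7.png',cv2.resize(p['image'][140:260,150:270,::-1],None,fx=5,fy=5))
"
```

```text
t 8.97 pos [0.6126 0.2246 0.0427] yaw 89.97 tilt 0.04 w 0.0081 F [ 0.1 -0.4 -1.4] q [ 10.  42.  71.  -0.  67. -80.]
turn y -0.03 | after turn: dx -0.0001 dy -0.0008 dz 0.0001 | no turn: dx -0.0001 dz 0.0001
```

View pics/s7.png

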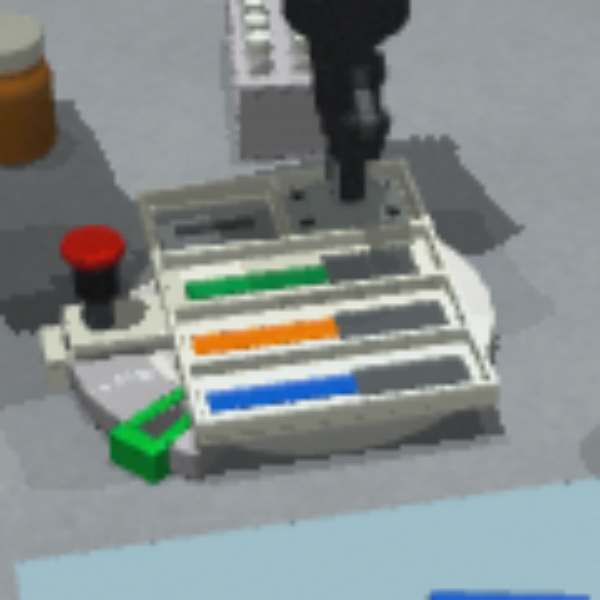

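View pics/t7.png

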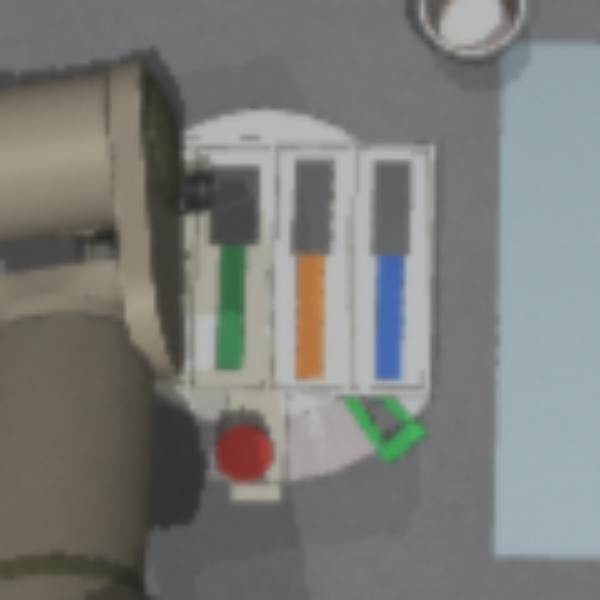

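The side view shows the bracket plate inside the walls of bay 1 at (350,205). I'll release it gently.

{"api": "carry_out", "payload": {
  "plan": [
    [[0, 0, 0], [0, 0, 0], 0.03],
    [[0, 0, 0], [0, 0, 0], 0.03],
    [[0, 0, 0], [0, 0, 0], 0.03],
    [[0, -0.02, 0], [0, 0, 0], 0.03],
    [[0, -0.05, 0], [0, 0, 0], 0.03],
    [[0, -0.04, 0], [0, 0, 0], 0.03],
    [[0, 0, 0], [0, 0, 0], 0.03]
  ]
}}

```text
time_s: 9.95
position: [0.6136, 0.2248, 0.156]
tool_rot: [[0.0, 0.007, -1.0], [1.0, 0.001, 0.0], [0.001, -1.0, -0.007]]
ft_force: [0.1, 0.3, -0.6]
grip_width: 0.03
```

```bash
python3 go.py .458 -.3825 .15 105.5;python3 -c "
from h import *
p=shot('side','s8.png')
"; sed -i 's/(.463,-.125,D(12))/(.458,-.3825,D(15.5))/;s/,(.bracket_a_mid.,.bracket.,(.457.*\]/]/' meas.py; python3 meas.py
python3 - <<'E'
from fit2 import *
p=shot('side')
print(fit.fit([p],'bracket',(.458,-.3825,D(15.5)),n=60))
E
```

```text
t 9.95 pos [0.6136 0.2248 0.156 ] yaw 89.97 tilt 0.4 w 0.03 F [ 0.1  0.3 -0.6] q [ 10.  35.  63.   0.  81. -80.]
turn y -15.53 | after turn: dx -0.5436 dy 0.0060 dz 0.3123 | no turn: dx -0.6074 dz 0.1554
spatula_blue_mid
   (array([ 0.6254, -0.1276]), np.float64(-14.2), np.float64(0.463))
   (array([ 0.6225, -0.1267]), np.float64(-14.5), np.float64(0.632))
   (array([ 0.6262, -0.1272]), np.float64(-14.2), np.float64(0.284))
brush_mid
   (array([ 0.6307, -0.2812]), np.float64(24.3), np.float64(0.314))
   (array([ 0.6301, -0.2812]), np.float64(24.5), np.float64(0.42))
   (array([ 0.6332, -0.2808]), np.float64(24.2), np.float64(0.192))
bracket_a_mid
   (array([ 0.4578, -0.3822]), np.float64(16.0), np.float64(1.075))
   (array([ 0.4578, -0.3822]), np.float64(16.0), np.float64(1.075))Traceback (most recent call last):
  File "<stdin>", line 3, in <module>
AttributeError: 'function' object has no attribute 'fit'
```

View pics/s8.png

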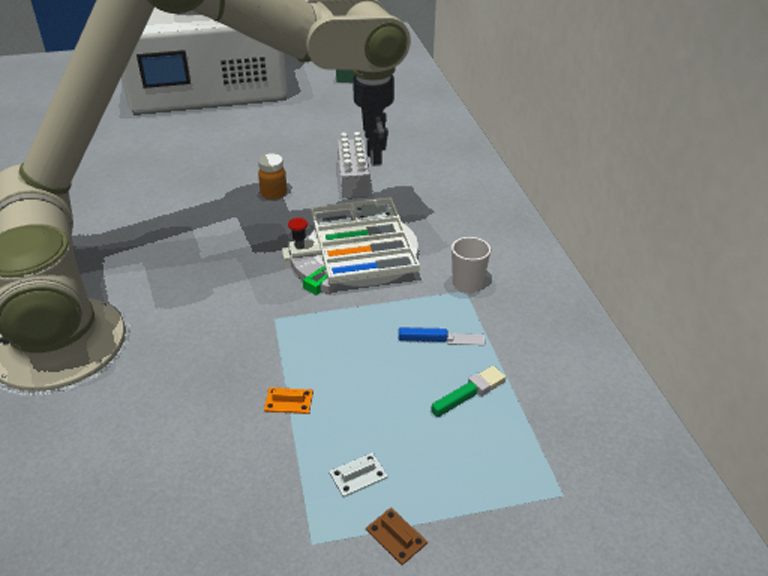

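The bracket now lies in bay 1. Next is the far bracket at (358,473).

{"api": "carry_out", "payload": {
  "plan": [
    [[0, 0, 0], [0, -7.8, 0], 0.04],
    [[0, 0, 0], [0, -7.7, 0], 0.04],
    [[-0.035, 0, 0.02], [0, 0, 0], 0.04],
    [[-0.042, 0, 0.024], [0, 0, 0], 0.04],
    [[-0.042, 0, 0.024], [0, 0, 0], 0.04],
    [[-0.042, 0, 0.024], [0, 0, 0], 0.04],
    [[-0.042, 0, 0.024], [0, 0, 0], 0.04],
    [[-0.042, 0, 0.024], [0, 0, 0], 0.04]
  ],
  "force": 40
}}

```text
time_s: 11.45
position: [0.5423, -0.0504, 0.1524]
tool_rot: [[-0.267, 0.0, -0.964], [0.964, -0.0, -0.267], [-0.0, -1.0, -0.0]]
ft_force: [0.5, 0.3, 0.5]
grip_width: 0.0399
```

{"api": "carry_out", "payload": {
  "plan": [
    [[-0.042, 0, 0.024], [0, 0, 0], 0.04],
    [[-0.042, 0, 0.024], [0, 0, 0], 0.04],
    [[-0.042, 0, 0.024], [0, 0, 0], 0.04],
    [[-0.042, 0, 0.024], [0, 0, 0], 0.04],
    [[-0.042, 0, 0.024], [0, 0, 0], 0.04],
    [[-0.042, 0, 0.024], [0, 0, 0], 0.04],
    [[-0.042, 0, 0.024], [0, 0, 0], 0.04],
    [[0, 0.03, 0], [0, 0, 0], 0.04]
  ]
}}

```text
time_s: 12.45
position: [0.4589, -0.3811, 0.1233]
tool_rot: [[-0.263, 0.003, -0.965], [0.965, -0.004, -0.263], [-0.005, -1.0, -0.002]]
ft_force: [-0.0, 0.4, -0.6]
grip_width: 0.0399
```

{"api": "carry_out", "payload": {
  "plan": [
    [[0, 0, 0], [0, 0, 0], 0.04],
    [[0, 0, 0], [0, 0, 0], 0.04]
  ]
}}

```text
time_s: 12.7
position: [0.4597, -0.3769, 0.1232]
tool_rot: [[-0.267, 0.001, -0.964], [0.964, -0.001, -0.267], [-0.001, -1.0, -0.0]]
ft_force: [0.5, 0.7, 0.6]
grip_width: 0.0404
```

```bash
python3 go.py .4583 -.382 .01 105.5;python3 -c "
from fit import *
p=shot('side','s9.png')
print(fit([p],'bracket',(.458,-.3825,np.radians(15.5)),n=60))
p=shot('top')
cv2.imwrite('pics/t9.png',cv2.resize(p['image'][140:260,260:400,::-1],None,fx=5,fy=5))
"
```

```text
t 12.7 pos [ 0.4597 -0.3769  0.1232] yaw 105.51 tilt 0.05 w 0.0404 F [0.5 0.7 0.6] q [ -51.   32.   77.    0.   72. -156.]
turn y 0.01 | after turn: dx -0.0045 dy 0.1132 dz 0.0027 | no turn: dx -0.0045 dz 0.0027
[(array([ 0.4588, -0.3819]), np.float64(15.6), np.float64(0.031)), (array([ 0.4588, -0.3819]), np.float64(15.6), np.float64(0.031))]
```

View pics/s9.png

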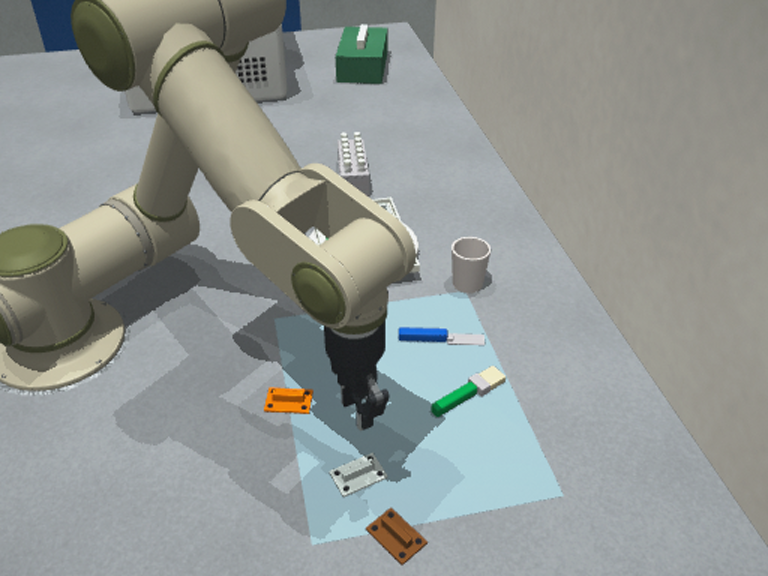

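{"api": "carry_out", "payload": {
  "plan": [
    [[-0.0045, 0.04, 0.002], [0, 0, 0], 0.04],
    [[0, 0.04, 0], [0, 0, 0], 0.04],
    [[0, 0.025, 0], [0, 0, 0], 0.04],
    [[0, 0.008, 0], [0, 0, 0], 0.04],
    [[0, 0, 0], [0, 0, 0], 0.0],
    [[0, 0, 0], [0, 0, 0], 0.0],
    [[0, 0, 0], [0, 0, 0], 0.0],
    [[0, 0, 0], [0, 0, 0], 0.0]
  ]
}}

```text
time_s: 13.8
position: [0.4591, -0.3825, 0.0108]
tool_rot: [[-0.267, 0.002, -0.964], [0.964, -0.002, -0.267], [-0.003, -1.0, -0.001]]
ft_force: [0.5, 0.2, 6.1]
grip_width: 0.0086
```

```bash
python3 go.py .4583 -.382 .01 105.5
```

```text
t 13.8 pos [ 0.4591 -0.3825  0.0108] yaw 105.47 tilt 0.17 w 0.0086 F [0.5 0.2 6.1] q [ -51.   40.   83.    0.   58. -157.]
turn y -0.03 | after turn: dx 0.0007 dy 0.0008 dz 0.0007 | no turn: dx 0.0007 dz 0.0007
```

{"api": "carry_out", "payload": {
  "plan": [
    [[0, 0, 0], [0, 0, 0], 0.0],
    [[0, -0.02, 0], [0, 0, 0], 0.0],
    [[0, -0.04, 0], [0, 0, 0], 0.0],
    [[0, -0.05, 0], [0, 0, 0], 0.0],
    [[0, -0.04, 0], [0, 7.8, 0], 0.0],
    [[0, 0, 0], [0, 7.7, 0], 0.0],
    [[0, 0, 0], [0, 0, 0], 0.0]
  ],
  "force": 60
}}

```text
time_s: 14.68
position: [0.4584, -0.3818, 0.1597]
tool_rot: [[-0.001, 0.0, -1.0], [1.0, -0.0, -0.001], [-0.0, -1.0, -0.0]]
ft_force: [-0.6, 2.3, -1.1]
grip_width: 0.0077
```

```bash
python3 go.py .5285 .2245 .12 90; python3 -c "
from h import *
p=shot('side')
P=env.observe()['position']
r0,c0=map(int,proj(p,P)); r0-=22;c0-=32
cv2.imwrite('pics/s10.png',cv2.resize(p['image'][r0:r0+45,c0:c0+64,::-1],None,fx=10,fy=10,interpolation=cv2.INTER_NEAREST))
for sx in(-.036,.036):
  for sy in(-.024,.024):
    r,c=proj(p,[P[0]+sx,P[1]+sy,P[2]-.0053]);print(sx,sy,((c+.5-c0)*10).round(),((r+.5-r0)*10).round())
"
```

```text
t 14.68 pos [ 0.4584 -0.3818  0.1597] yaw 90.04 tilt 0.02 w 0.0077 F [-0.6  2.3 -1.1] q [ -51.   30.   73.   -0.   77. -141.]
turn y 0.04 | after turn: dx 0.6063 dy 0.0397 dz -0.0701 | no turn: dx 0.6062 dz -0.0705
-0.036 -0.024 175.0 369.0
-0.036 0.024 134.0 186.0
0.036 -0.024 537.0 307.0
0.036 0.024 484.0 129.0
```

View pics/s10.png

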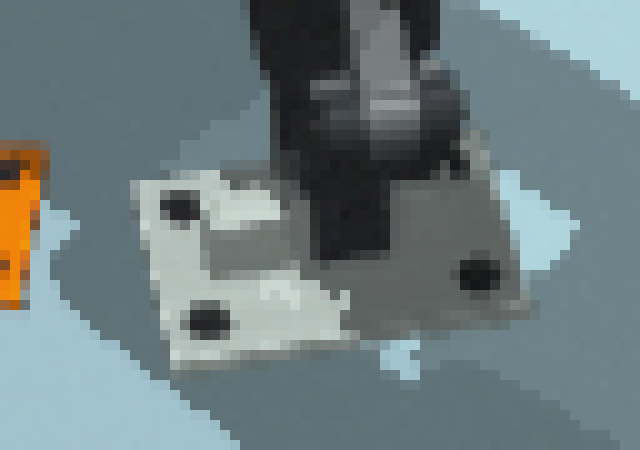

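The bracket is held, with its corners within about 1 mm of the model. I'll carry it to bay 2.

{"api": "carry_out", "payload": {
  "plan": [
    [[0.03, 0, -0.004], [0, 0, 0], 0.0],
    [[0.044, 0, -0.005], [0, 0, 0], 0.0],
    [[0.044, 0, -0.005], [0, 0, 0], 0.0],
    [[0.044, 0, -0.005], [0, 0, 0], 0.0],
    [[0.044, 0, -0.005], [0, 0, 0], 0.0],
    [[0.044, 0, -0.005], [0, 0, 0], 0.0],
    [[0.044, 0, -0.005], [0, 0, 0], 0.0],
    [[0.044, 0, -0.005], [0, 0, 0], 0.0]
  ]
}}

```text
time_s: 15.72
position: [0.4975, -0.0425, 0.1589]
tool_rot: [[-0.002, -0.001, -1.0], [1.0, 0.0, -0.002], [0.0, -1.0, 0.001]]
ft_force: [0.3, 0.0, 0.1]
grip_width: 0.0079
```

{"api": "carry_out", "payload": {
  "plan": [
    [[0.044, 0, -0.005], [0, 0, 0], 0.0],
    [[0.044, 0, -0.005], [0, 0, 0], 0.0],
    [[0.044, 0, -0.005], [0, 0, 0], 0.0],
    [[0.044, 0, -0.005], [0, 0, 0], 0.0],
    [[0.044, 0, -0.006], [0, 0, 0], 0.0],
    [[0.044, 0, -0.006], [0, 0, 0], 0.0],
    [[0.004, 0.03, -0.001], [0, 0, 0], 0.0],
    [[0, 0.03, 0], [0, 0, 0], 0.0]
  ]
}}

```text
time_s: 16.73
position: [0.5305, 0.2248, 0.098]
tool_rot: [[-0.004, -0.001, -1.0], [1.0, -0.0, -0.004], [-0.0, -1.0, 0.001]]
ft_force: [0.2, -0.1, -1.9]
grip_width: 0.0075
```

{"api": "carry_out", "payload": {
  "plan": [
    [[0, 0, 0], [0, 0, 0], 0.0],
    [[0, 0, 0], [0, 0, 0], 0.0]
  ]
}}

```text
time_s: 16.98
position: [0.5314, 0.224, 0.1002]
tool_rot: [[-0.0, 0.001, -1.0], [1.0, 0.0, -0.0], [0.0, -1.0, -0.001]]
ft_force: [1.4, -0.1, -0.7]
grip_width: 0.0078
```

```bash
python3 go.py .529 .225 .0425 90
```

```text
t 16.98 pos [0.5314 0.224  0.1002] yaw 90.02 tilt 0.07 w 0.0078 F [ 1.4 -0.1 -0.7] q [ 11.  31.  81.  -0.  67. -79.]
turn y 0.02 | after turn: dx 0.0010 dy 0.0577 dz 0.0024 | no turn: dx 0.0010 dz 0.0024
```

{"api": "carry_out", "payload": {
  "plan": [
    [[0.001, 0.025, 0.0025], [0, 0, 0], 0.0],
    [[0, 0.02, 0], [0, 0, 0], 0.0],
    [[0, 0.006, 0], [0, 0, 0], 0.0],
    [[0, 0.004, 0], [0, 0, 0], 0.0],
    [[0, 0.0025, 0], [0, 0, 0], 0.0],
    [[0, 0, 0], [0, 0, 0], 0.0],
    [[0, 0, 0], [0, 0, 0], 0.0]
  ]
}}

```text
time_s: 17.85
position: [0.5291, 0.2252, 0.0429]
tool_rot: [[0.001, 0.002, -1.0], [1.0, 0.001, 0.001], [0.001, -1.0, -0.002]]
ft_force: [0.5, 1.0, 6.0]
grip_width: 0.0073
```

```bash
python3 go.py .5285 .2245 .0425 90;python3 -c "
from h import *
p=shot('side');cv2.imwrite('pics/s11.png',cv2.resize(p['image'][100:220,180:300,::-1],None,fx=5,fy=5))
"
```

```text
t 17.85 pos [0.5291 0.2252 0.0429] yaw 89.97 tilt 0.14 w 0.0073 F [0.5 1.  6. ] q [ 11.  36.  85.   0.  59. -79.]
turn y -0.03 | after turn: dx -0.0007 dy 0.0004 dz 0.0006 | no turn: dx -0.0007 dz 0.0006
```

View pics/s11.png

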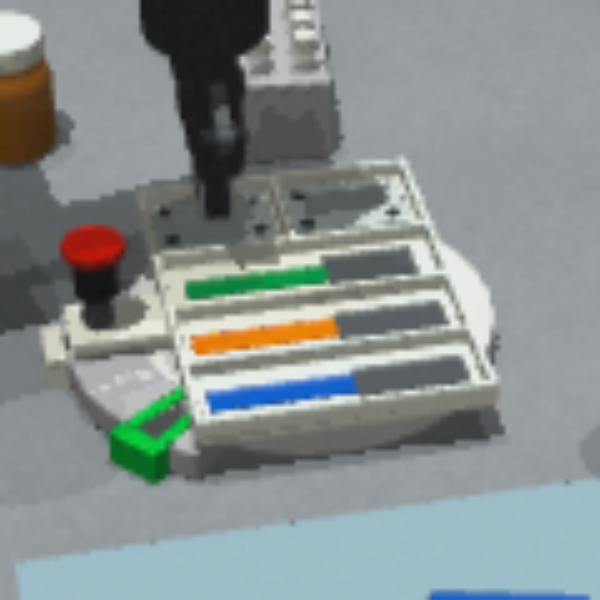

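The second bracket is on the floor of bay 2, with a contact force of 6 N. I'll release it and go to the brush.

{"api": "carry_out", "payload": {
  "plan": [
    [[0, 0, 0], [0, 0, 0], 0.03],
    [[0, 0, 0], [0, 0, 0], 0.03],
    [[0, 0, 0], [0, 0, 0], 0.03],
    [[0, -0.02, 0], [0, 0, 0], 0.03],
    [[0, -0.05, 0], [0, 0, 0], 0.04],
    [[0, -0.04, 0], [0, -8, 0], 0.04],
    [[0, 0, 0], [0, -8, 0], 0.04],
    [[0, 0, 0], [0, -8.4, 0], 0.04]
  ],
  "force": 40
}}

```text
time_s: 18.9
position: [0.5284, 0.225, 0.1522]
tool_rot: [[-0.417, 0.001, -0.909], [0.909, 0.0, -0.417], [-0.0, -1.0, -0.001]]
ft_force: [0.0, -0.3, 0.1]
grip_width: 0.0401
```

```bash
sed -i '/^for/s/,(.bracket_a_mid.*\]:/]:/' meas.py; python3 meas.py;python3 go.py .6315 -.281 .12 114.4
```

```text
spatula_blue_mid
   (array([ 0.6259, -0.1277]), np.float64(-14.3), np.float64(0.465))
   (array([ 0.6236, -0.1273]), np.float64(-14.3), np.float64(0.627))
   (array([ 0.6263, -0.1271]), np.float64(-14.0), np.float64(0.288))
brush_mid
   (array([ 0.6302, -0.2812]), np.float64(24.3), np.float64(0.313))
   (array([ 0.6301, -0.2813]), np.float64(24.5), np.float64(0.426))
   (array([ 0.6329, -0.2814]), np.float64(24.7), np.float64(0.19))
t 19.2 pos [0.5283 0.225  0.1517] yaw 114.24 tilt 0.02 w 0.0399 F [ 0.1  0.2 -0.4] q [  11.   28.   78.   -0.   74. -103.]
turn y -0.16 | after turn: dx -0.5034 dy 0.0317 dz 0.1151 | no turn: dx -0.5038 dz 0.1137
```

{"api": "carry_out", "payload": {
  "plan": [
    [[-0.04, 0, 0.009], [0, 0, 0], 0.04],
    [[-0.042, 0, 0.0095], [0, 0, 0], 0.04],
    [[-0.042, 0, 0.0095], [0, 0, 0], 0.04],
    [[-0.042, 0, 0.0095], [0, 0, 0], 0.04],
    [[-0.042, 0, 0.0095], [0, 0, 0], 0.04],
    [[-0.042, 0, 0.0095], [0, 0, 0], 0.04],
    [[-0.042, 0, 0.0095], [0, 0, 0], 0.04],
    [[-0.042, 0, 0.0095], [0, 0, 0], 0.04]
  ]
}}

```text
time_s: 20.2
position: [0.5976, -0.1118, 0.1517]
tool_rot: [[-0.411, -0.0, -0.912], [0.912, 0.0, -0.411], [0.0, -1.0, 0.0]]
ft_force: [0.8, -0.2, -0.2]
grip_width: 0.0399
```

{"api": "carry_out", "payload": {
  "plan": [
    [[-0.042, 0, 0.0095], [0, 0, 0], 0.04],
    [[-0.042, 0, 0.0095], [0, 0, 0], 0.04],
    [[-0.042, 0, 0.0095], [0, 0, 0], 0.04],
    [[-0.042, 0.03, 0.0095], [0, 0, 0], 0.04],
    [[0, 0.04, 0], [0, 0, 0], 0.04],
    [[0, 0, 0], [0, 0, 0], 0.04],
    [[0, 0, 0], [0, 0, 0], 0.04]
  ]
}}

```text
time_s: 21.08
position: [0.6328, -0.279, 0.0836]
tool_rot: [[-0.413, 0.002, -0.911], [0.911, -0.001, -0.413], [-0.002, -1.0, -0.001]]
ft_force: [-0.1, 0.4, 0.8]
grip_width: 0.0401
```

```bash
python3 go.py .6315 -.281 .008 114.4;python3 -c "
from h import *
p=shot('side','s12.png')"
```

```text
t 21.07 pos [ 0.6328 -0.279   0.0836] yaw 114.36 tilt 0.12 w 0.0401 F [-0.1  0.4  0.8] q [ -34.   43.   61.    0.   76. -148.]
turn y -0.04 | after turn: dx -0.0013 dy 0.0756 dz 0.0020 | no turn: dx -0.0013 dz 0.0020
```

View pics/s12.png

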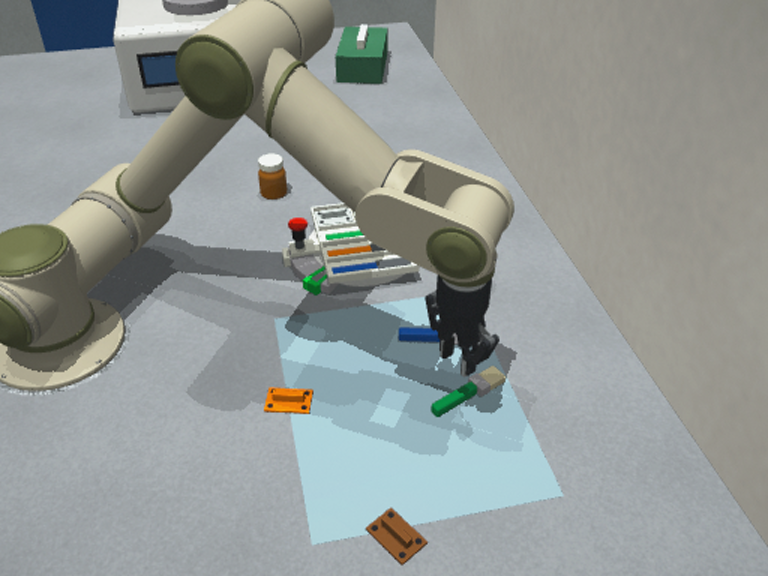

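{"api": "carry_out", "payload": {
  "plan": [
    [[-0.0012, 0.03, 0.002], [0, 0, 0], 0.04],
    [[0, 0.03, 0], [0, 0, 0], 0.04],
    [[0, 0.01, 0], [0, 0, 0], 0.04],
    [[0, 0, 0], [0, 0, 0], 0.04],
    [[0, 0, 0], [0, 0, 0], 0.0],
    [[0, 0, 0], [0, 0, 0], 0.0],
    [[0, 0, 0], [0, 0, 0], 0.0],
    [[0, 0, 0], [0, 0, 0], 0.0]
  ]
}}

```text
time_s: 22.12
position: [0.6316, -0.2815, 0.0137]
tool_rot: [[-0.413, 0.003, -0.911], [0.911, -0.002, -0.413], [-0.003, -1.0, -0.002]]
ft_force: [-0.9, 0.9, 6.4]
grip_width: 0.0165
```

```bash
python3 go.py .6315 -.281 .013 114.4;python3 -c "
from h import *
p=shot('side');cv2.imwrite('pics/s13.png',cv2.resize(p['image'][210:290,270:360,::-1],None,fx=7,fy=7))"
```

```text
t 22.12 pos [ 0.6316 -0.2815  0.0137] yaw 114.37 tilt 0.19 w 0.0165 F [-0.9  0.9  6.4] q [ -34.   47.   65.    0.   68. -148.]
turn y -0.03 | after turn: dx 0.0005 dy 0.0007 dz -0.0001 | no turn: dx 0.0005 dz -0.0001
```

View pics/s13.png

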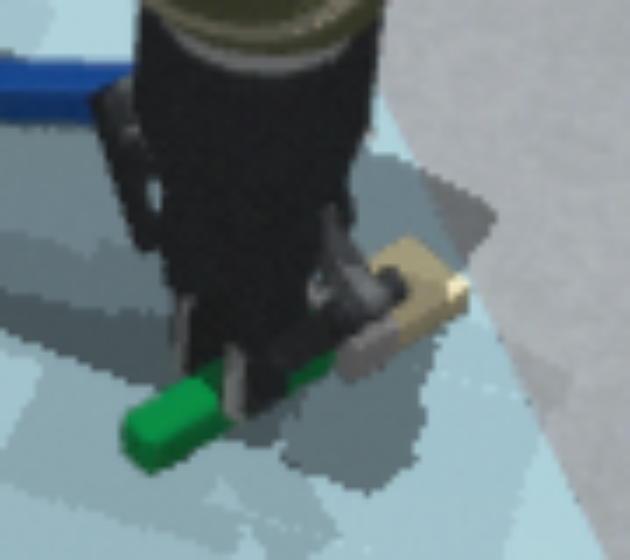

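{"api": "carry_out", "payload": {
  "plan": [
    [[0, 0, 0], [0, 0, 0], 0.0],
    [[0, -0.02, 0], [0, 0, 0], 0.0],
    [[0, -0.04, 0], [0, 0, 0], 0.0],
    [[0, -0.05, 0], [0, 0, 0], 0.0],
    [[0, -0.03, 0], [0, 8.2, 0], 0.0],
    [[0, 0, 0], [0, 8.1, 0], 0.0],
    [[0, 0, 0], [0, 8.1, 0], 0.0],
    [[0, 0, 0], [0, 0, 0], 0.0]
  ],
  "force": 80
}}

```text
time_s: 23.18
position: [0.6307, -0.281, 0.1522]
tool_rot: [[-0.001, 0.0, -1.0], [1.0, -0.0, -0.001], [-0.0, -1.0, -0.0]]
ft_force: [0.2, -0.5, 0.3]
grip_width: 0.0149
```

```bash
python3 go.py .541 .163 .12 90;python3 -c "
from h import *
p=shot('side')
P=env.observe()['position']
r0,c0=map(int,proj(p,P)); r0-=30;c0-=40
cv2.imwrite('pics/s14.png',cv2.resize(p['image'][r0:r0+60,c0:c0+100,::-1],None,fx=8,fy=8,interpolation=cv2.INTER_NEAREST))
for X in ((-.04,-.009,.0063),(-.04,.009,.0063),(-.04,-.009,-.0137),(.1,-.017,.004),(.1,-.017,-.0137),(.1,.017,.004)):
    r,c=proj(p,P+X);print(X,((c+.5-c0)*8).round(),((r+.5-r0)*8).round())
"
```

```text
t 23.18 pos [ 0.6307 -0.281   0.1522] yaw 90.04 tilt 0.01 w 0.0149 F [ 0.2 -0.5  0.3] q [ -34.   39.   56.   -0.   85. -124.]
turn y 0.04 | after turn: dx 0.4440 dy 0.0322 dz 0.0897 | no turn: dx 0.4441 dz 0.0894
(-0.04, -0.009, 0.0063) 194.0 277.0
(-0.04, 0.009, 0.0063) 176.0 232.0
(-0.04, -0.009, -0.0137) 191.0 330.0
(0.1, -0.017, 0.004) 693.0 227.0
(0.1, -0.017, -0.0137) 685.0 274.0
(0.1, 0.017, 0.004) 649.0 146.0
```

View pics/s14.png

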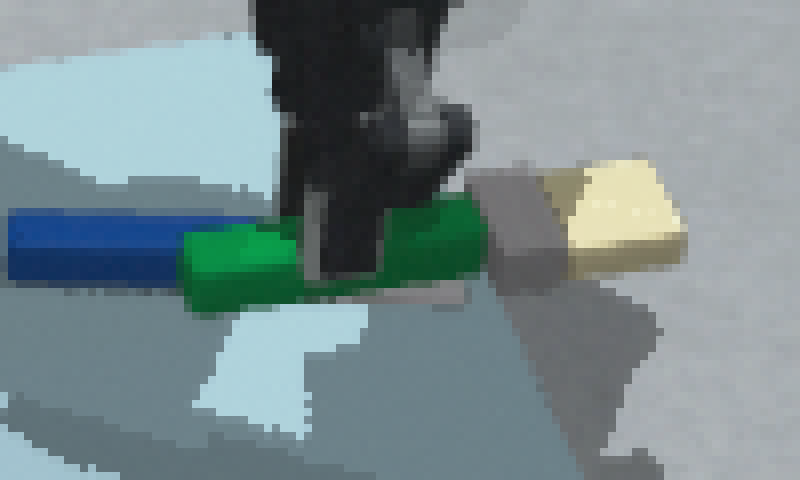

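```bash
python3 -c "
from h import *
p=shot('side')
P=env.observe()['position']
r0,c0=map(int,proj(p,P)); r0-=30;c0-=40
f=lambda X:tuple(float(v) for v in (((proj(p,P+X)[1]+.5-c0)*8).round(),((proj(p,P+X)[0]+.5-r0)*8).round()))
for y in (-.0075,-.009,-.015,-.022):
  for z in (0,-.003,-.006): print(y,z,f(np.array([-.011,y,z])),f(np.array([.011,y,z])))
"
```

```text
-0.0075 0 (294.0, 274.0) (372.0, 262.0)
-0.0075 -0.003 (294.0, 282.0) (371.0, 270.0)
-0.0075 -0.006 (293.0, 290.0) (370.0, 278.0)
-0.009 0 (296.0, 278.0) (373.0, 266.0)
-0.009 -0.003 (295.0, 286.0) (372.0, 274.0)
-0.009 -0.006 (294.0, 294.0) (372.0, 282.0)
-0.015 0 (302.0, 293.0) (380.0, 281.0)
-0.015 -0.003 (302.0, 301.0) (379.0, 289.0)
-0.015 -0.006 (301.0, 309.0) (378.0, 297.0)
-0.022 0 (310.0, 311.0) (388.0, 299.0)
-0.022 -0.003 (309.0, 319.0) (387.0, 307.0)
-0.022 -0.006 (308.0, 327.0) (386.0, 315.0)
```

{"api": "carry_out", "payload": {
  "plan": [
    [[0.035, 0, 0.007], [0, 0, 0], 0.0],
    [[0.042, 0, 0.0085], [0, 0, 0], 0.0],
    [[0.042, 0, 0.0085], [0, 0, 0], 0.0],
    [[0.042, 0, 0.0085], [0, 0, 0], 0.0],
    [[0.042, 0, 0.0085], [0, 0, 0], 0.0],
    [[0.042, 0, 0.0085], [0, 0, 0], 0.0],
    [[0.042, 0, 0.0085], [0, 0, 0], 0.0],
    [[0.042, 0, 0.0085], [0, 0, 0], 0.0]
  ]
}}

```text
time_s: 24.28
position: [0.5641, 0.0493, 0.152]
tool_rot: [[-0.002, 0.0, -1.0], [1.0, -0.0, -0.002], [-0.0, -1.0, -0.0]]
ft_force: [1.2, 0.3, -0.5]
grip_width: 0.015
```

{"api": "carry_out", "payload": {
  "plan": [
    [[0.042, 0, 0.0085], [0, 0, 0], 0.0],
    [[0.042, 0, 0.0085], [0, 0, 0], 0.0],
    [[0.031, 0, 0.006], [0, 0, 0], 0.0],
    [[0, 0.04, 0], [0, 0, 0], 0.0],
    [[0, 0.02, 0], [0, 0, 0], 0.0],
    [[0, 0, 0], [0, 0, 0], 0.0],
    [[0, 0, 0], [0, 0, 0], 0.0]
  ]
}}

```text
time_s: 25.15
position: [0.5421, 0.163, 0.0929]
tool_rot: [[-0.0, 0.002, -1.0], [1.0, 0.0, -0.0], [0.0, -1.0, -0.002]]
ft_force: [0.6, 0.6, -0.9]
grip_width: 0.0153
```

```bash
python3 go.py .541 .163 .046 90;python3 -c "
from h import *
p=shot('side');cv2.imwrite('pics/s15.png',cv2.resize(p['image'][100:220,180:300,::-1],None,fx=5,fy=5))
"
```

```text
t 25.15 pos [0.5421 0.163  0.0929] yaw 90.01 tilt 0.1 w 0.0153 F [ 0.6  0.6 -0.9] q [  5.  31.  84.   0.  65. -85.]
turn y 0.01 | after turn: dx -0.0000 dy 0.0469 dz 0.0011 | no turn: dx -0.0000 dz 0.0011
```

View pics/s15.png

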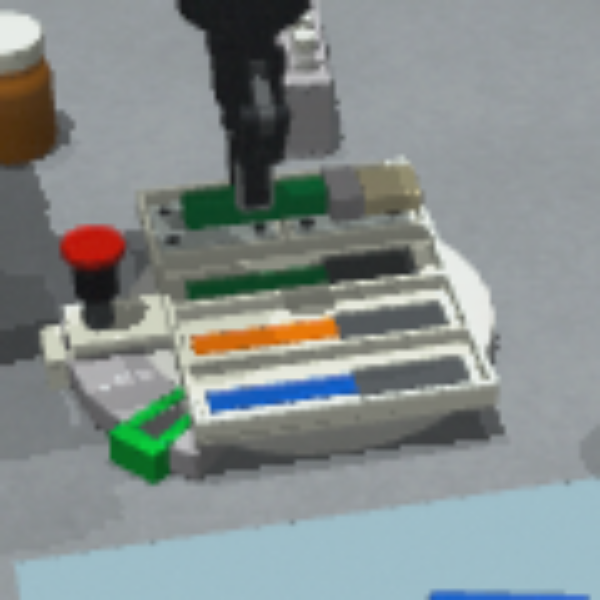

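{"api": "carry_out", "payload": {
  "plan": [
    [[0, 0.03, 0.001], [0, 0, 0], 0.0],
    [[0, 0.01, 0], [0, 0, 0], 0.0],
    [[0, 0.004, 0], [0, 0, 0], 0.0],
    [[0, 0.002, 0], [0, 0, 0], 0.0],
    [[0, 0, 0], [0, 0, 0], 0.0],
    [[0, 0, 0], [0, 0, 0], 0.0]
  ]
}}

```text
time_s: 25.95
position: [0.5408, 0.1631, 0.0463]
tool_rot: [[0.001, 0.001, -1.0], [1.0, 0.0, 0.001], [0.0, -1.0, -0.001]]
ft_force: [-0.5, 0.0, -0.9]
grip_width: 0.0149
```

```bash
python3 go.py .541 .163 .044 90;python3 -c "
from h import *
p=shot('side');cv2.imwrite('pics/s16.png',cv2.resize(p['image'][120:200,200:290,::-1],None,fx=8,fy=8))
"
```

```text
t 25.95 pos [0.5408 0.1631 0.0463] yaw 89.97 tilt 0.05 w 0.0149 F [-0.5  0.  -0.9] q [  5.  35.  86.   0.  59. -85.]
turn y -0.03 | after turn: dx -0.0001 dy 0.0023 dz -0.0002 | no turn: dx -0.0001 dz -0.0002
```

View pics/s16.png

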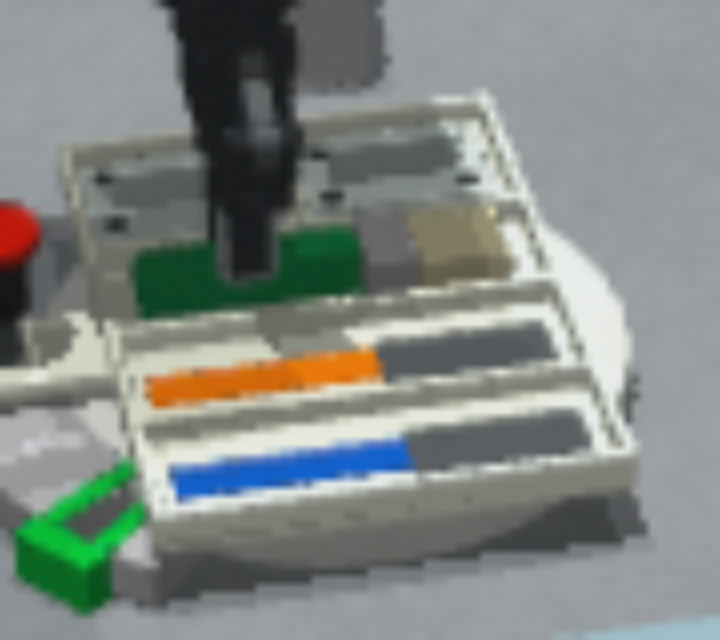

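{"api": "carry_out", "payload": {
  "plan": [
    [[0, 0.002, 0], [0, 0, 0], 0.0],
    [[0, 0.001, 0], [0, 0, 0], 0.0],
    [[0, 0, 0], [0, 0, 0], 0.0],
    [[0, 0, 0], [0, 0, 0], 0.0]
  ]
}}

```text
time_s: 26.5
position: [0.5409, 0.1632, 0.0457]
tool_rot: [[0.0, 0.003, -1.0], [1.0, 0.0, 0.0], [0.0, -1.0, -0.003]]
ft_force: [-8.0, -0.9, 24.4]
grip_width: 0.015
```

{"api": "carry_out", "payload": {
  "plan": [
    [[0, 0.001, 0], [0, 0, 0], 0.0],
    [[0, 0.001, 0], [0, 0, 0], 0.0],
    [[0, 0, 0], [0, 0, 0], 0.0],
    [[0, 0, 0], [0, 0, 0], 0.0]
  ]
}}

```text
time_s: 27.0
position: [0.5411, 0.1634, 0.0456]
tool_rot: [[0.001, 0.004, -1.0], [1.0, 0.0, 0.001], [0.0, -1.0, -0.004]]
ft_force: [-14.4, -2.2, 42.6]
grip_width: 0.0149
```

Contact came at z = 0.0457, earlier than I expected. I'll ease off and release.

{"api": "carry_out", "payload": {
  "plan": [
    [[0, -0.0045, 0], [0, 0, 0], 0.0],
    [[0, 0, 0], [0, 0, 0], 0.0]
  ]
}}

```text
time_s: 27.25
position: [0.5408, 0.1631, 0.0458]
tool_rot: [[0.001, 0.001, -1.0], [1.0, 0.0, 0.001], [0.0, -1.0, -0.001]]
ft_force: [-1.9, 0.1, 12.0]
grip_width: 0.0149
```

{"api": "carry_out", "payload": {
  "plan": [
    [[0, 0, 0], [0, 0, 0], 0.022],
    [[0, 0, 0], [0, 0, 0], 0.022],
    [[0, 0, 0], [0, 0, 0], 0.022],
    [[0, -0.004, 0], [0, 0, 0], 0.024],
    [[0, -0.01, 0], [0, 0, 0], 0.028],
    [[0, -0.04, 0], [0, 0, 0], 0.04],
    [[0, -0.05, 0], [0, 0, 0], 0.04],
    [[0, 0, 0], [0, 0, 0], 0.04]
  ],
  "force": 40
}}

```text
time_s: 28.25
position: [0.5422, 0.1633, 0.1537]
tool_rot: [[0.0, 0.008, -1.0], [1.0, 0.001, 0.0], [0.001, -1.0, -0.008]]
ft_force: [-0.6, -0.7, 0.4]
grip_width: 0.0401
```

```bash
python3 go.py .6258 -.1272 .12 75.8;python3 -c "
from h import *
p=shot('side');cv2.imwrite('pics/s17.png',cv2.resize(p['image'][120:200,200:290,::-1],None,fx=8,fy=8))
"
```

```text
t 28.25 pos [0.5422 0.1633 0.1537] yaw 89.98 tilt 0.49 w 0.0401 F [-0.6 -0.7  0.4] q [  5.  27.  79.   0.  73. -85.]
turn y 14.18 | after turn: dx -0.2611 dy 0.0337 dz -0.1523 | no turn: dx -0.2904 dz -0.0837
```

View pics/s17.png

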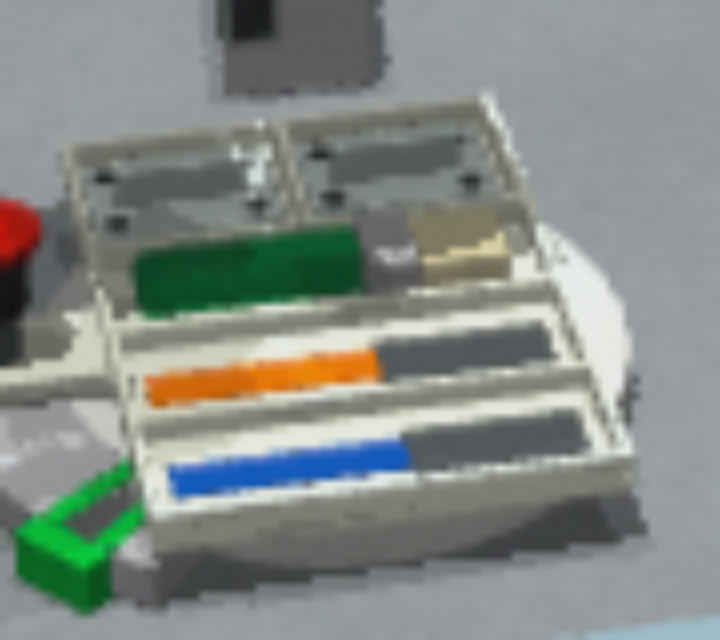

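The brush lies flat in the green bay. Now the spatula; I'll check first that it hasn't been knocked.

```bash
sed -i "/^for/s/,('brush_mid'.*\]:/]:/" meas.py; python3 meas.py
```

```text
spatula_blue_mid
   (array([ 0.6254, -0.1275]), np.float64(-14.4), np.float64(0.468))
   (array([ 0.6226, -0.1269]), np.float64(-14.8), np.float64(0.636))
   (array([ 0.6262, -0.1272]), np.float64(-14.2), np.float64(0.289))
```

{"api": "carry_out", "payload": {
  "plan": [
    [[0, 0, 0], [0, 7.1, 0], 0.04],
    [[0, 0, 0], [0, 7.1, 0], 0.04],
    [[-0.04, 0, -0.023], [0, 0, 0], 0.04],
    [[-0.044, 0, -0.026], [0, 0, 0], 0.04],
    [[-0.044, 0, -0.026], [0, 0, 0], 0.04],
    [[-0.044, 0, -0.026], [0, 0, 0], 0.04],
    [[-0.044, 0, -0.026], [0, 0, 0], 0.04],
    [[-0.044, 0.03, -0.026], [0, 0, 0], 0.04]
  ]
}}

```text
time_s: 29.5
position: [0.626, -0.1286, 0.1199]
tool_rot: [[0.246, 0.003, -0.969], [0.969, -0.001, 0.246], [-0.0, -1.0, -0.003]]
ft_force: [0.7, 0.7, -1.1]
grip_width: 0.0399
```

{"api": "carry_out", "payload": {
  "plan": [
    [[0, 0.03, 0], [0, 0, 0], 0.04],
    [[0, 0, 0], [0, 0, 0], 0.04],
    [[0, 0, 0], [0, 0, 0], 0.04]
  ]
}}

```text
time_s: 29.88
position: [0.6253, -0.1262, 0.0902]
tool_rot: [[0.245, 0.001, -0.969], [0.969, -0.0, 0.245], [-0.0, -1.0, -0.001]]
ft_force: [0.2, 0.2, 0.7]
grip_width: 0.0398
```

```bash
python3 go.py .6262 -.1275 .013 75.8;python3 -c "
from h import *
p=shot('side');cv2.imwrite('pics/s18.png',cv2.resize(p['image'][180:260,240:340,::-1],None,fx=7,fy=7))
P=env.observe()['position']"
```

```text
t 29.88 pos [ 0.6253 -0.1262  0.0902] yaw 75.81 tilt 0.04 w 0.0398 F [0.2 0.2 0.7] q [-22.  37.  71.   0.  71. -98.]
turn y 0.01 | after turn: dx -0.0011 dy 0.0772 dz -0.0012 | no turn: dx -0.0011 dz -0.0012
```

View pics/s18.png

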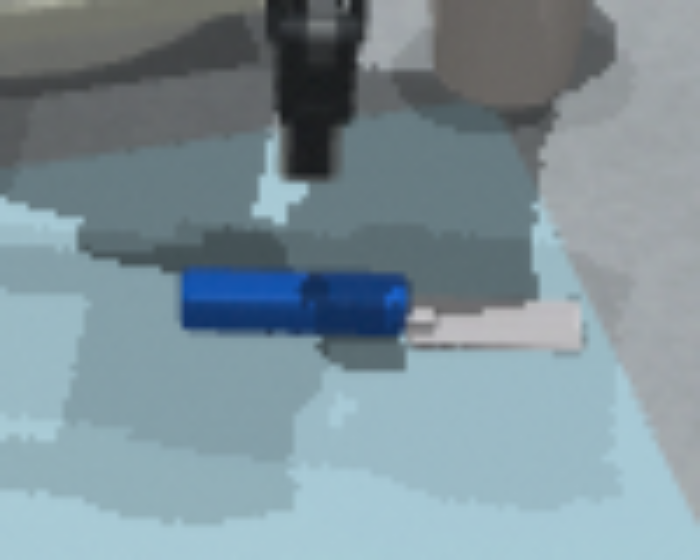

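{"api": "carry_out", "payload": {
  "plan": [
    [[-0.001, 0.03, -0.001], [0, 0, 0], 0.04],
    [[0, 0.03, 0], [0, 0, 0], 0.04],
    [[0, 0.0165, 0], [0, 0, 0], 0.04],
    [[0, 0, 0], [0, 0, 0], 0.04],
    [[0, 0, 0], [0, 0, 0], 0.0],
    [[0, 0, 0], [0, 0, 0], 0.0],
    [[0, 0, 0], [0, 0, 0], 0.0],
    [[0, 0, 0], [0, 0, 0], 0.0]
  ]
}}

```text
time_s: 30.92
position: [0.6265, -0.128, 0.0145]
tool_rot: [[0.246, 0.003, -0.969], [0.969, -0.001, 0.246], [-0.0, -1.0, -0.003]]
ft_force: [-0.3, 0.1, 6.3]
grip_width: 0.0163
```

```bash
python3 go.py .6258 -.1275 .013 75.8
```

```text
t 30.93 pos [ 0.6265 -0.128   0.0145] yaw 75.77 tilt 0.17 w 0.0163 F [-0.3  0.1  6.3] q [-22.  43.  75.   0.  62. -98.]
turn y -0.03 | after turn: dx 0.0004 dy 0.0015 dz 0.0008 | no turn: dx 0.0004 dz 0.0008
```

{"api": "carry_out", "payload": {
  "plan": [
    [[0, 0, 0], [0, 0, 0], 0.0],
    [[0, -0.02, 0], [0, 0, 0], 0.0],
    [[0, -0.04, 0], [0, 0, 0], 0.0],
    [[0, -0.05, 0], [0, 0, 0], 0.0],
    [[0, -0.03, 0], [0, -7.1, 0], 0.0],
    [[0, 0, 0], [0, -7.1, 0], 0.0],
    [[0, 0, 0], [0, 0, 0], 0.0]
  ],
  "force": 80
}}

```text
time_s: 31.8
position: [0.6255, -0.1278, 0.1532]
tool_rot: [[0.002, 0.0, -1.0], [1.0, -0.0, 0.002], [-0.0, -1.0, -0.0]]
ft_force: [0.9, 0.4, -0.5]
grip_width: 0.015
```

```bash
python3 go.py .541 .0545 .12 90;python3 -c "
from h import *
p=shot('side')
P=env.observe()['position']
r0,c0=map(int,proj(p,P)); r0-=30;c0-=40
cv2.imwrite('pics/s19.png',cv2.resize(p['image'][r0:r0+60,c0:c0+100,::-1],None,fx=8,fy=8,interpolation=cv2.INTER_NEAREST))
for X in ((-.045,-.009,.0063),(-.045,.009,.0063),(-.045,-.009,-.0137),(.105,-.013,-.01),(.105,.013,-.01)):
    r,c=proj(p,P+X);print(X,((c+.5-c0)*8).round(),((r+.5-r0)*8).round())
"
```

```text
t 31.8 pos [ 0.6255 -0.1278  0.1532] yaw 89.91 tilt 0.02 w 0.015 F [ 0.9  0.4 -0.5] q [ -22.   34.   66.   -0.   80. -112.]
turn y -0.09 | after turn: dx 0.1823 dy 0.0332 dz 0.0845 | no turn: dx 0.1821 dz 0.0848
(-0.045, -0.009, 0.0063) 190.0 268.0
(-0.045, 0.009, 0.0063) 176.0 231.0
(-0.045, -0.009, -0.0137) 188.0 319.0
(0.105, -0.013, -0.01) 667.0 251.0
(0.105, 0.013, -0.01) 640.0 200.0
```

View pics/s19.png

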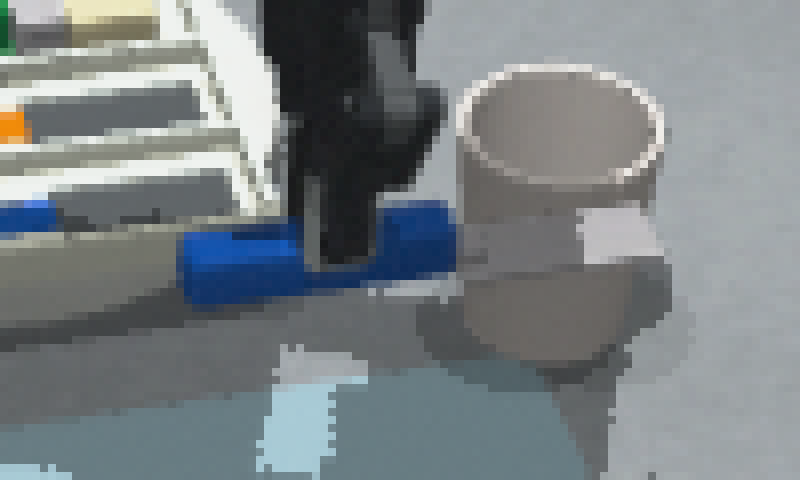

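{"api": "carry_out", "payload": {
  "plan": [
    [[0.033, 0, 0.015], [0, 0, 0], 0.0],
    [[0.037, 0, 0.017], [0, 0, 0], 0.0],
    [[0.037, 0, 0.017], [0, 0, 0], 0.0],
    [[0.037, 0, 0.017], [0, 0, 0], 0.0],
    [[0.037, 0, 0.018], [0, 0, 0], 0.0],
    [[0, 0.02, 0], [0, 0, 0], 0.0],
    [[0, 0, 0], [0, 0, 0], 0.0],
    [[0, 0, 0], [0, 0, 0], 0.0]
  ]
}}

```text
time_s: 32.85
position: [0.5421, 0.0528, 0.1331]
tool_rot: [[0.002, 0.0, -1.0], [1.0, -0.0, 0.002], [-0.0, -1.0, -0.0]]
ft_force: [-0.5, 0.1, -0.3]
grip_width: 0.0146
```

```bash
python3 go.py .5412 .0545 .05 90;python3 -c "
from h import *
p=shot('side','s20.png');p=shot('top')
print(ray(p,140.7,244.7,.085))
cv2.imwrite('pics/t20.png',cv2.resize(p['image'][120:260,150:290,::-1],None,fx=5,fy=5))
"
```

```text
t 32.85 pos [0.5421 0.0528 0.1331] yaw 89.87 tilt 0.01 w 0.0146 F [-0.5  0.1 -0.3] q [ -7.  27.  84.  -0.  69. -97.]
turn y -0.13 | after turn: dx 0.0017 dy 0.0831 dz 0.0009 | no turn: dx 0.0017 dz 0.0009
[ 0.74264956 -0.00301054  0.085     ]
```

View pics/s20.png

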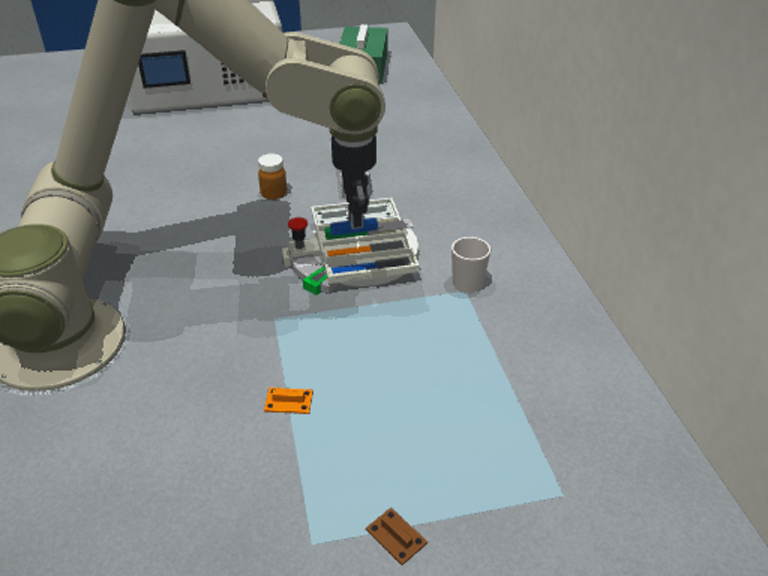

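View pics/t20.png

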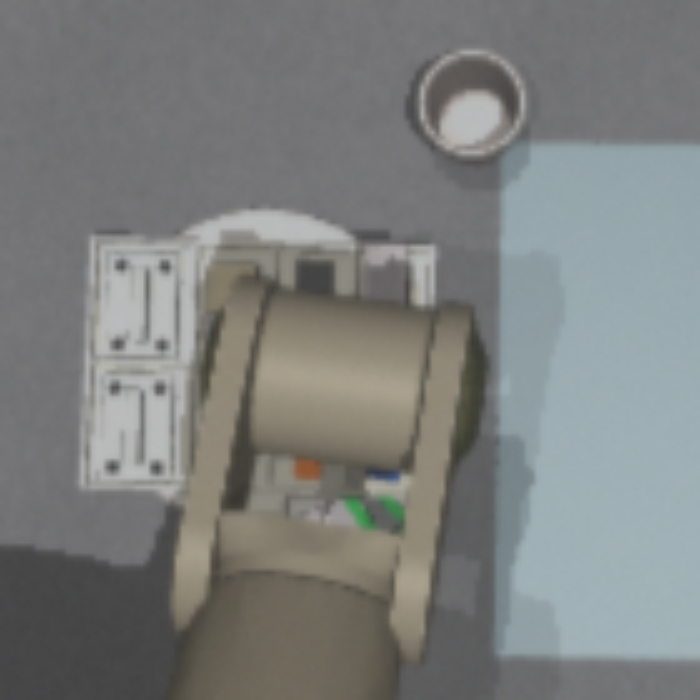

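{"api": "carry_out", "payload": {
  "plan": [
    [[0.0015, 0.03, 0.001], [0, 0, 0], 0.0],
    [[0, 0.03, 0], [0, 0, 0], 0.0],
    [[0, 0.015, 0], [0, 0, 0], 0.0],
    [[0, 0.007, 0], [0, 0, 0], 0.0],
    [[0, 0.002, 0], [0, 0, 0], 0.0],
    [[0, 0, 0], [0, 0, 0], 0.0],
    [[0, 0, 0], [0, 0, 0], 0.0]
  ]
}}

```text
time_s: 33.83
position: [0.5411, 0.0547, 0.0494]
tool_rot: [[0.001, 0.001, -1.0], [1.0, -0.0, 0.001], [-0.0, -1.0, -0.001]]
ft_force: [0.7, 0.7, -0.6]
grip_width: 0.0147
```

```bash
python3 go.py .5405 .0545 .047 90;python3 -c "
from h import *
p=shot('side');cv2.imwrite('pics/s21.png',cv2.resize(p['image'][120:200,200:290,::-1],None,fx=8,fy=8))
"
```

```text
t 33.83 pos [0.5411 0.0547 0.0494] yaw 89.97 tilt 0.07 w 0.0147 F [ 0.7  0.7 -0.6] q [ -7.  33.  90.   0.  57. -97.]
turn y -0.03 | after turn: dx -0.0002 dy 0.0024 dz 0.0006 | no turn: dx -0.0002 dz 0.0006
```

View pics/s21.png

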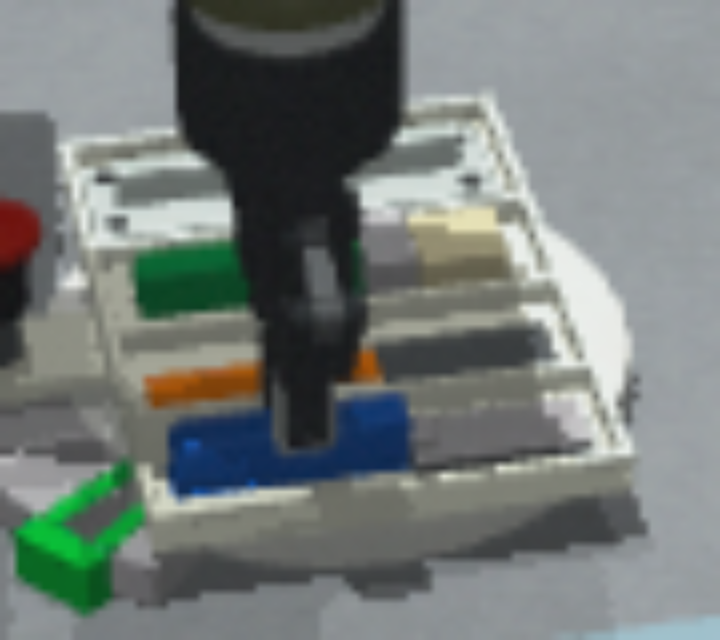

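The spatula sits over the blue silhouette, inside the bay walls. I'll lower it about 2.5 mm and release.

{"api": "carry_out", "payload": {
  "plan": [
    [[0, 0.002, 0], [0, 0, 0], 0.0],
    [[0, 0, 0], [0, 0, 0], 0.0],
    [[0, 0, 0], [0, 0, 0], 0.0]
  ]
}}

```text
time_s: 34.25
position: [0.5408, 0.0547, 0.0468]
tool_rot: [[0.001, -0.0, -1.0], [1.0, 0.0, 0.001], [0.0, -1.0, 0.0]]
ft_force: [0.1, -0.4, -0.3]
grip_width: 0.015
```

{"api": "carry_out", "payload": {
  "plan": [
    [[0, 0, 0], [0, 0, 0], 0.022],
    [[0, 0, 0], [0, 0, 0], 0.022],
    [[0, 0, 0], [0, 0, 0], 0.022],
    [[0, -0.004, 0], [0, 0, 0], 0.024],
    [[0, -0.01, 0], [0, 0, 0], 0.028],
    [[0, -0.04, 0], [0, 0, 0], 0.055],
    [[0, -0.05, 0], [0, 0, 0], 0.055],
    [[0, 0, 0], [0, 0, 0], 0.055]
  ],
  "force": 40
}}

```text
time_s: 35.25
position: [0.5424, 0.0546, 0.1551]
tool_rot: [[0.0, 0.008, -1.0], [1.0, -0.001, 0.0], [-0.001, -1.0, -0.008]]
ft_force: [-0.2, -0.5, -0.1]
grip_width: 0.0553
```

```bash
python3 go.py .4457 .1425 .12 90;python3 -c "
from h import *
p=shot('side');cv2.imwrite('pics/s22.png',cv2.resize(p['image'][110:200,180:290,::-1],None,fx=7,fy=7))
p=shot('top');cv2.imwrite('pics/t22.png',cv2.resize(p['image'][140:260,150:270,::-1],None,fx=5,fy=5))
"
```

```text
t 35.25 pos [0.5424 0.0546 0.1551] yaw 89.98 tilt 0.48 w 0.0553 F [-0.2 -0.5 -0.1] q [ -7.  25.  83.   0.  72. -97.]
turn y -0.02 | after turn: dx 0.0879 dy 0.0351 dz 0.0967 | no turn: dx 0.0878 dz 0.0967
```

View pics/s22.png

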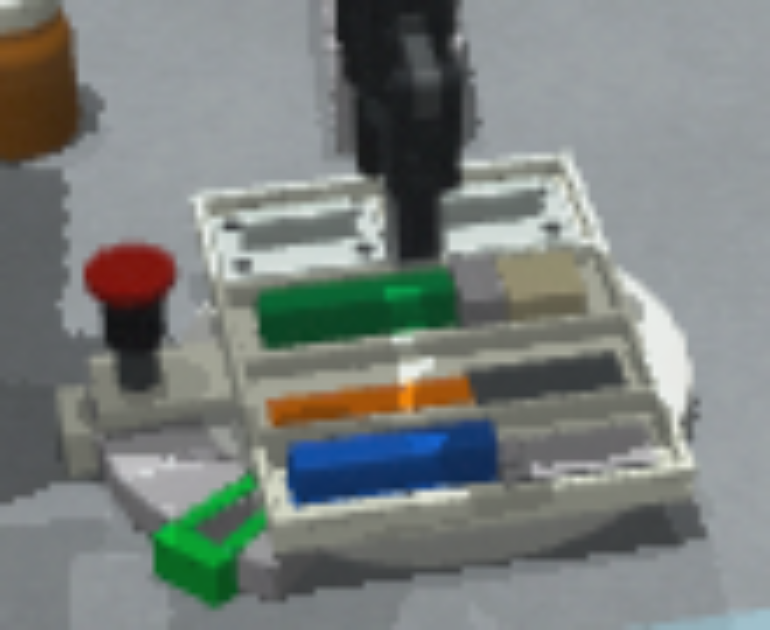

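View pics/t22.png

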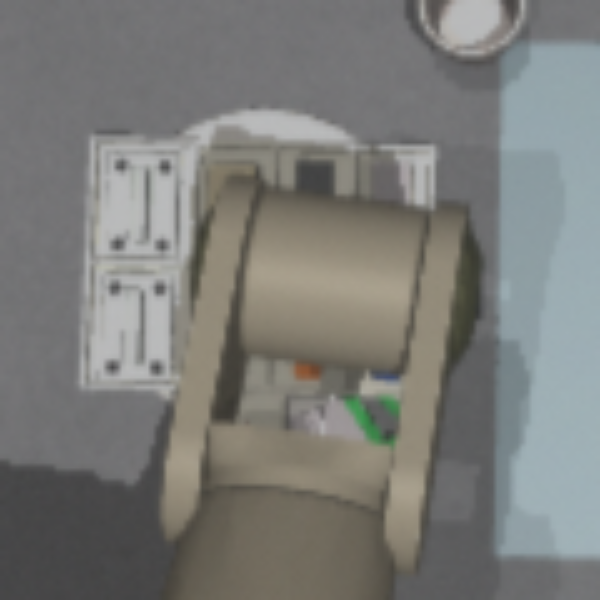

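All four tools lie in their bays and the tray is still at the white notch. Now the ring.

{"api": "carry_out", "payload": {
  "plan": [
    [[0.03, 0, 0.033], [0, 0, 0], 0.06],
    [[0.03, 0, 0.033], [0, 0, 0], 0.06],
    [[0.028, 0, 0.031], [0, 0, 0], 0.06],
    [[0, 0.03, 0], [0, 0, 0], 0.06],
    [[0, 0, 0], [0, 0, 0], 0.06],
    [[0, 0, 0], [0, 0, 0], 0.06]
  ]
}}

```text
time_s: 36.1
position: [0.4442, 0.1426, 0.121]
tool_rot: [[0.001, -0.0, -1.0], [1.0, -0.0, 0.001], [-0.0, -1.0, 0.0]]
ft_force: [-0.0, 0.3, 0.4]
grip_width: 0.06
```

```bash
python3 go.py .4457 .1425 .047 90;python3 -c "
from h import *
p=shot('side');cv2.imwrite('pics/s23.png',cv2.resize(p['image'][110:200,160:270,::-1],None,fx=7,fy=7))
for n in range(1):
  r=env.outline_of('ring_grip',p); print([(d['conf'],d['pixel']) for d in r[:2]])
  I=p['image'].astype(int);m=((I[...,0]-I[...,1]>60)&(I[...,0]-I[...,2]>60)&(I[...,1]<70));m[:120]=0;m[170:]=0;m[:,:180]=0;m[:,220:]=0
  ys,xs=np.nonzero(m);print(len(ys),ray(p,ys.mean(),xs.mean(),.087))
"
```

```text
t 36.1 pos [0.4442 0.1426 0.121 ] yaw 89.94 tilt 0.02 w 0.06 F [-0.   0.3  0.4] q [  3.  21.  97.   0.  62. -87.]
turn y -0.06 | after turn: dx -0.0001 dy 0.0740 dz -0.0015 | no turn: dx -0.0001 dz -0.0015
[(0.73, [151.6, 199.9]), (0.49, [160.7, 235.0])]
72 [0.44781144 0.14280912 0.087     ]
```

View pics/s23.png

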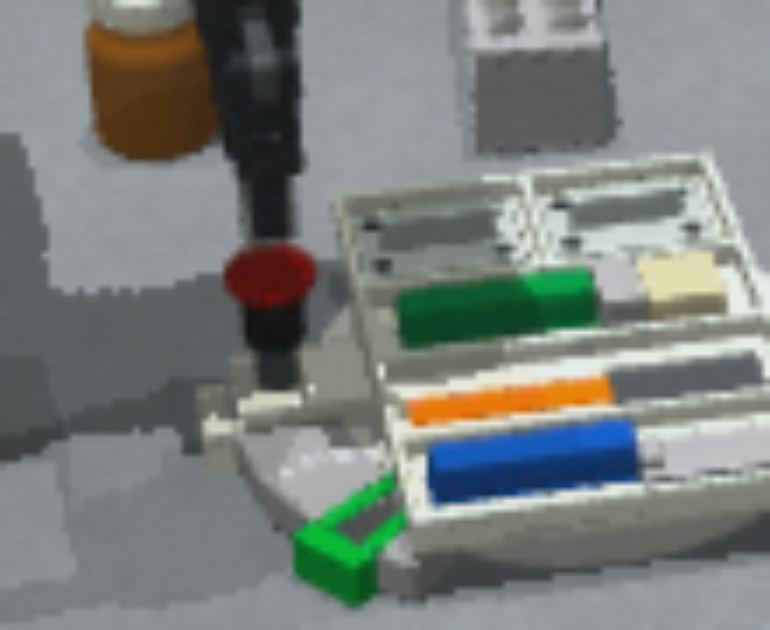

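{"api": "carry_out", "payload": {
  "plan": [
    [[0, 0.02, -0.0015], [0, 0, 0], 0.06],
    [[0, 0.02, 0], [0, 0, 0], 0.06],
    [[0, 0.015, 0], [0, 0, 0], 0.06],
    [[0, 0, 0], [0, 0, 0], 0.06]
  ]
}}

```text
time_s: 36.7
position: [0.4453, 0.1426, 0.0656]
tool_rot: [[0.001, -0.001, -1.0], [1.0, -0.0, 0.001], [-0.0, -1.0, 0.001]]
ft_force: [-0.0, 0.2, 0.7]
grip_width: 0.0599
```

```bash
python3 go.py .4457 .1425 .047 90;python3 -c "
from h import *
p=shot('side');cv2.imwrite('pics/s24.png',cv2.resize(p['image'][110:200,160:270,::-1],None,fx=7,fy=7))"
```

```text
t 36.7 pos [0.4453 0.1426 0.0656] yaw 89.94 tilt 0.07 w 0.0599 F [-0.   0.2  0.7] q [  3.  26. 101.  -0.  54. -87.]
turn y -0.06 | after turn: dx -0.0001 dy 0.0186 dz -0.0004 | no turn: dx -0.0001 dz -0.0004
```

View pics/s24.png

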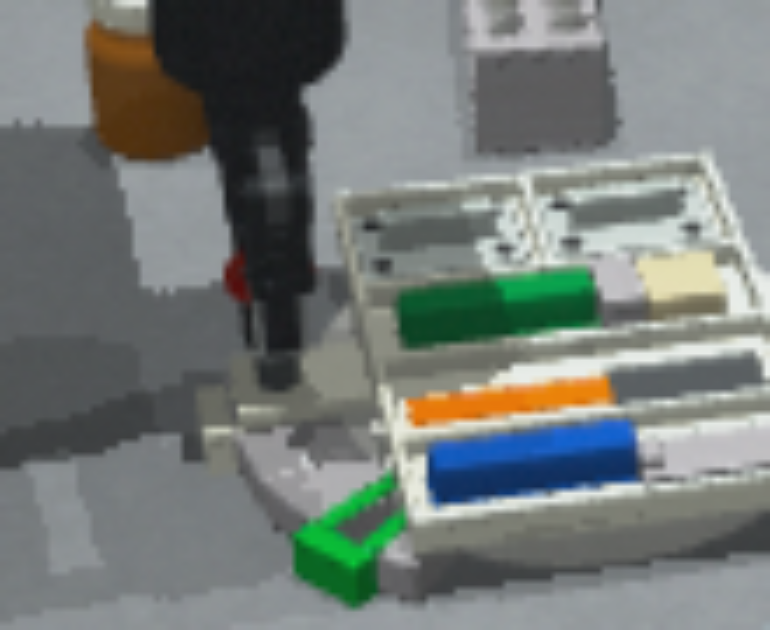

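{"api": "carry_out", "payload": {
  "plan": [
    [[0, 0.01, 0], [0, 0, 0], 0.06],
    [[0, 0.006, 0], [0, 0, 0], 0.06],
    [[0, 0, 0], [0, 0, 0], 0.06],
    [[0, 0, 0], [0, 0, 0], 0.0],
    [[0, 0, 0], [0, 0, 0], 0.0],
    [[0, 0, 0], [0, 0, 0], 0.0],
    [[0, 0, 0], [0, 0, 0], 0.0],
    [[0, 0, 0], [0, 0, 0], 0.0]
  ],
  "force": 60
}}

```text
time_s: 37.75
position: [0.4455, 0.1428, 0.0502]
tool_rot: [[0.001, 0.001, -1.0], [1.0, 0.0, 0.001], [0.0, -1.0, -0.001]]
ft_force: [-1.6, 0.1, 6.2]
grip_width: 0.0357
```

```bash
python3 go.py .4457 .1425 .047 90;python3 -c "
from h import *
p=shot('side');cv2.imwrite('pics/s25.png',cv2.resize(p['image'][110:200,160:270,::-1],None,fx=7,fy=7))"
```

```text
t 37.75 pos [0.4455 0.1428 0.0502] yaw 89.97 tilt 0.05 w 0.0357 F [-1.6  0.1  6.2] q [  3.  27. 102.   0.  51. -87.]
turn y -0.03 | after turn: dx -0.0003 dy 0.0032 dz -0.0002 | no turn: dx -0.0003 dz -0.0002
```

View pics/s25.png

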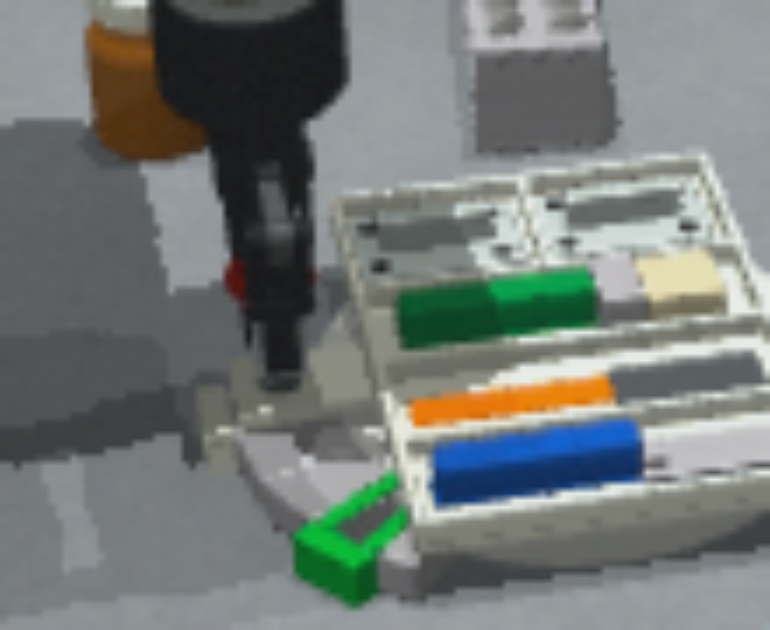

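```bash
python3 -c "
from h import *
p=shot('side')
for c,r in ((240,410),(275,402),(205,430),(205,465),(240,470)):
  for z in (.02,.03,.04,.05): print((c,r),z,ray(p,110+r/7-.5,160+c/7-.5,z).round(4)[:2])
for z in(.04,.045,.05,.055): print(z,[ (round((proj(p,[.4455+dx,y,z])[1]+.5-160)*7),round((proj(p,[.4455+dx,y,z])[0]+.5-110)*7)) for y in (.1245,.1145) for dx in(-.011,.011)])
"
```

```text
(240, 410) 0.02 [0.4295 0.1438]
(240, 410) 0.03 [0.4286 0.1306]
(240, 410) 0.04 [0.4276 0.1173]
(240, 410) 0.05 [0.4267 0.1041]
(275, 402) 0.02 [0.4447 0.1462]
(275, 402) 0.03 [0.4435 0.1329]
(275, 402) 0.04 [0.4424 0.1197]
(275, 402) 0.05 [0.4413 0.1064]
(205, 430) 0.02 [0.4135 0.1332]
(205, 430) 0.03 [0.4127 0.1201]
(205, 430) 0.04 [0.4119 0.107 ]
(205, 430) 0.05 [0.4112 0.0938]
(205, 465) 0.02 [0.4107 0.1096]
(205, 465) 0.03 [0.4099 0.0968]
(205, 465) 0.04 [0.4092 0.0839]
(205, 465) 0.05 [0.4084 0.071 ]
(240, 470) 0.02 [0.4243 0.1032]
(240, 470) 0.03 [0.4235 0.0904]
(240, 470) 0.04 [0.4226 0.0776]
(240, 470) 0.05 [0.4217 0.0648]
0.04 [(254, 398), (307, 391), (258, 412), (311, 405)]
0.045 [(254, 388), (307, 381), (257, 402), (310, 395)]
0.05 [(253, 378), (306, 371), (256, 392), (309, 386)]
0.055 [(252, 368), (305, 362), (255, 383), (308, 376)]
```

{"api": "carry_out", "payload": {
  "plan": [
    [[0, 0, 0], [0, 0, 0], 0.055],
    [[0, 0, 0], [0, 0, 0], 0.055],
    [[0, 0.004, 0], [0, 0, 0], 0.055],
    [[0, 0.003, 0], [0, 0, 0], 0.055],
    [[0, 0, 0], [0, 0, 0], 0.055]
  ],
  "force": 30
}}

```text
time_s: 38.48
position: [0.4451, 0.1428, 0.0425]
tool_rot: [[0.001, -0.001, -1.0], [1.0, -0.0, 0.001], [-0.0, -1.0, 0.001]]
ft_force: [0.3, -0.5, 0.9]
grip_width: 0.0552
```

{"api": "carry_out", "payload": {
  "plan": [
    [[0, 0, 0], [0, 0, 0], 0.0],
    [[0, 0, 0], [0, 0, 0], 0.0],
    [[0, 0, 0], [0, 0, 0], 0.0],
    [[0, 0, 0], [0, 0, 0], 0.0],
    [[0, 0, 0], [0, 0, 0], 0.0]
  ]
}}

```text
time_s: 39.1
position: [0.4453, 0.1428, 0.0429]
tool_rot: [[0.001, 0.0, -1.0], [1.0, 0.0, 0.001], [0.0, -1.0, -0.0]]
ft_force: [0.0, 0.4, 2.7]
grip_width: 0.0338
```

The jaws stop on the flange (34 to 36 mm), not the collar, because the pads are longer than the collar's free height. I'll regrip with the flange at mid-pad, which needs only 4 to 8 N of pull.

{"api": "carry_out", "payload": {
  "plan": [
    [[0, 0, 0], [0, 0, 0], 0.055],
    [[0, 0, 0], [0, 0, 0], 0.055],
    [[0, -0.012, 0], [0, 0, 0], 0.055],
    [[0, -0.008, 0], [0, 0, 0], 0.055],
    [[0, 0, 0], [0, 0, 0], 0.055],
    [[0, 0, 0], [0, 0, 0], 0.055]
  ],
  "force": 80
}}

```text
time_s: 39.85
position: [0.4452, 0.1428, 0.0629]
tool_rot: [[0.001, 0.0, -1.0], [1.0, 0.0, 0.001], [0.0, -1.0, -0.0]]
ft_force: [-0.3, 0.1, -0.0]
grip_width: 0.055
```

{"api": "carry_out", "payload": {
  "plan": [
    [[0, 0, 0], [0, 0, 0], 0.0],
    [[0, 0, 0], [0, 0, 0], 0.0],
    [[0, 0, 0], [0, 0, 0], 0.0],
    [[0, 0, 0], [0, 0, 0], 0.0],
    [[0, 0, 0], [0, 0, 0], 0.0]
  ]
}}

```text
time_s: 40.48
position: [0.4452, 0.1428, 0.063]
tool_rot: [[0.001, -0.0, -1.0], [1.0, 0.0, 0.001], [0.0, -1.0, 0.0]]
ft_force: [-2.4, -0.8, 5.8]
grip_width: 0.0349
```

```bash
python3 go.py .4457 .1425 .08 90
```

```text
t 40.48 pos [0.4452 0.1428 0.063 ] yaw 89.97 tilt 0.0 w 0.0349 F [-2.4 -0.8  5.8] q [  3.  26. 101.   0.  53. -87.]
turn y -0.03 | after turn: dx -0.0003 dy -0.0170 dz -0.0005 | no turn: dx -0.0003 dz -0.0005
```

{"api": "carry_out", "payload": {
  "plan": [
    [[0, -0.004, 0], [0, 0, 0], 0.0],
    [[0, -0.004, 0], [0, 0, 0], 0.0],
    [[0, -0.004, 0], [0, 0, 0], 0.0],
    [[0, -0.004, 0], [0, 0, 0], 0.0],
    [[0, 0, 0], [0, 0, 0], 0.0],
    [[0, 0, 0], [0, 0, 0], 0.0]
  ]
}}

```text
time_s: 41.22
position: [0.4451, 0.1428, 0.0787]
tool_rot: [[0.001, -0.0, -1.0], [1.0, -0.0, 0.001], [-0.0, -1.0, 0.0]]
ft_force: [1.5, -0.4, -8.6]
grip_width: 0.0353
```

```bash
python3 go.py .4457 .1425 .08 90;python3 -c "
from h import *
p=shot('side');cv2.imwrite('pics/s26.png',cv2.resize(p['image'][110:200,160:270,::-1],None,fx=7,fy=7))"
```

```text
t 41.23 pos [0.4451 0.1428 0.0787] yaw 89.97 tilt 0.02 w 0.0353 F [ 1.5 -0.4 -8.6] q [  3.  24. 100.   0.  56. -87.]
turn y -0.03 | after turn: dx -0.0003 dy -0.0013 dz -0.0006 | no turn: dx -0.0003 dz -0.0006
```

View pics/s26.png

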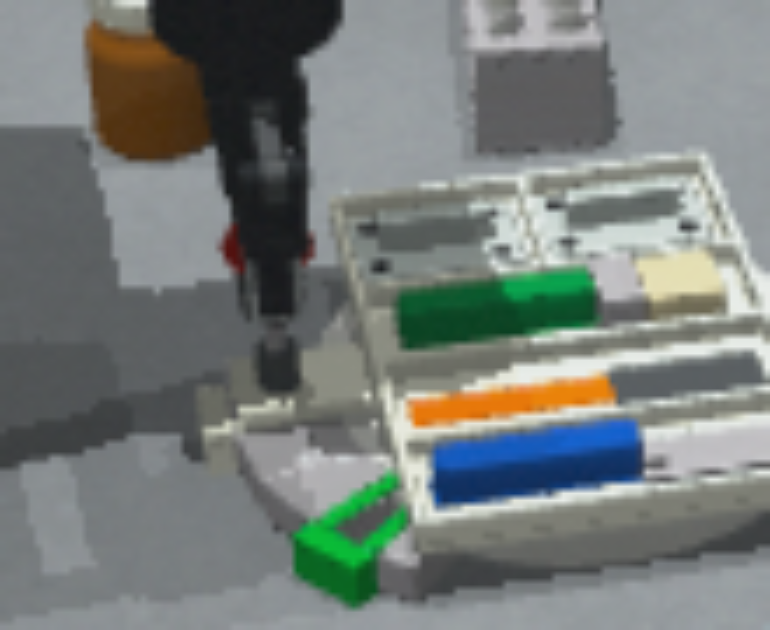

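The ring is up: −8.6 N matches the spring, at about 15.5 mm. Now I'll turn the tray along the arc.

{"api": "carry_out", "payload": {
  "plan": [
    [[-0.00625, 0, -0.00016], [0, -2.865, 0], 0.0],
    [[-0.00625, 0, -0.00016], [0, -2.865, 0], 0.0],
    [[-0.00625, 0, -0.00016], [0, -2.865, 0], 0.0],
    [[0, 0, 0], [0, 0, 0], 0.0]
  ]
}}

```text
time_s: 41.78
position: [0.4466, 0.1239, 0.0787]
tool_rot: [[-0.148, -0.001, -0.989], [0.989, -0.0, -0.148], [-0.0, -1.0, 0.001]]
ft_force: [0.6, 0.8, -7.4]
grip_width: 0.0349
```

```bash
cat > arc.py <<'E'
from h import *
s=env.observe();P=s['position'];A=np.array([.5702,.1428])
d=A-P[:2];R=s['tool_rot'];print('phi ring',np.arctan2(d[1],d[0]).round(4),'r',np.hypot(*d).round(4),'yaw-90 rad',(np.arctan2(R[1,0],R[0,0])-np.pi/2).round(4),'z',P[2].round(4),'F',s['ft_force'].round(1),'w',round(s['grip_width'],4),'t',s['time_s'])
E
python3 arc.py
```

```text
phi ring 0.152 r 0.1251 yaw-90 rad 0.1487 z 0.0787 F [ 0.6  0.8 -7.4] w 0.0349 t 41.775
```

Tracking is good. I'll go on to 0.70 rad.

{"api": "carry_out", "payload": {
  "plan": [
    [[-0.00625, 0, -0.00016], [0, -2.865, 0], 0.0],
    [[-0.00625, 0, -0.00016], [0, -2.865, 0], 0.0],
    [[-0.00625, 0, -0.00016], [0, -2.865, 0], 0.0],
    [[-0.00625, 0, -0.00016], [0, -2.865, 0], 0.0],
    [[-0.00625, 0, -0.00016], [0, -2.865, 0], 0.0],
    [[-0.00625, 0, -0.00016], [0, -2.865, 0], 0.0],
    [[0, 0, 0], [0, 0, 0], 0.0]
  ]
}}

```text
time_s: 42.65
position: [0.4575, 0.0883, 0.0786]
tool_rot: [[-0.433, -0.001, -0.901], [0.901, -0.0, -0.433], [0.0, -1.0, 0.001]]
ft_force: [-1.0, -0.8, -7.9]
grip_width: 0.0347
```

```bash
python3 arc.py
```

```text
phi ring 0.4503 r 0.1251 yaw-90 rad 0.448 z 0.0786 F [-1.  -0.8 -7.9] w 0.0347 t 42.65
```

{"api": "carry_out", "payload": {
  "plan": [
    [[-0.00625, 0, -0.00016], [0, -2.865, 0], 0.0],
    [[-0.00625, 0, -0.00016], [0, -2.865, 0], 0.0],
    [[-0.00625, 0, -0.00016], [0, -2.865, 0], 0.0],
    [[-0.00625, 0, -0.00016], [0, -2.865, 0], 0.0],
    [[-0.00625, 0, -0.00016], [0, -2.865, 0], 0.0],
    [[0, 0, 0], [0, 0, 0], 0.0],
    [[0, 0, 0], [0, 0, 0], 0.0]
  ]
}}

```text
time_s: 43.52
position: [0.4744, 0.0623, 0.0787]
tool_rot: [[-0.643, -0.001, -0.766], [0.766, -0.0, -0.643], [0.0, -1.0, 0.001]]
ft_force: [-0.6, -3.5, -7.8]
grip_width: 0.0348
```

```bash
python3 arc.py;python3 -c "
from h import *
p=shot('side');cv2.imwrite('pics/s27.png',cv2.resize(p['image'][110:210,160:300,::-1],None,fx=5.5,fy=5.5))"
```

```text
phi ring 0.6986 r 0.1252 yaw-90 rad 0.6979 z 0.0787 F [-0.6 -3.5 -7.8] w 0.0348 t 43.525
```

View pics/s27.png

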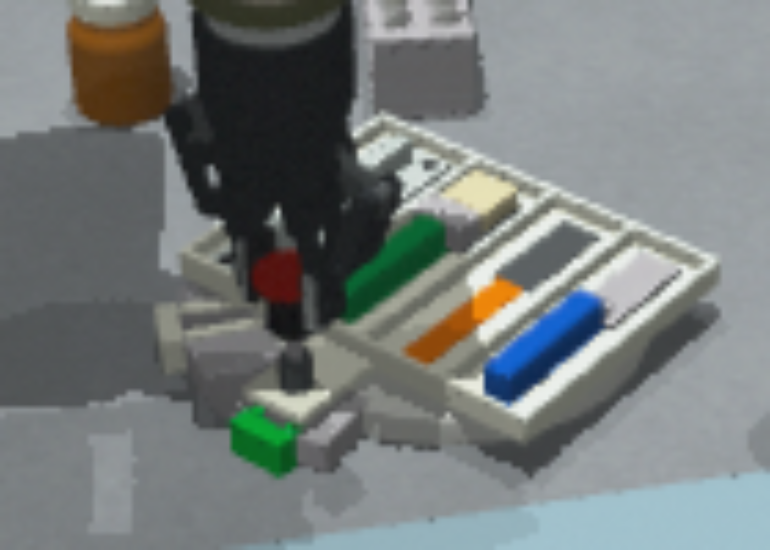

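The tray is turned and the tab sits over the green marker at (265,440). I'll lower the ring.

{"api": "carry_out", "payload": {
  "plan": [
    [[0, 0.003, 0], [0, 0, 0], 0.0],
    [[0, 0.003, 0], [0, 0, 0], 0.0],
    [[0, 0.002, 0], [0, 0, 0], 0.0],
    [[0, 0, 0], [0, 0, 0], 0.0]
  ]
}}

```text
time_s: 44.08
position: [0.4745, 0.0623, 0.0706]
tool_rot: [[-0.644, -0.001, -0.765], [0.765, 0.0, -0.644], [0.0, -1.0, 0.001]]
ft_force: [-4.0, -2.7, -6.8]
grip_width: 0.0351
```

```bash
python3 arc.py
```

```text
phi ring 0.6994 r 0.1251 yaw-90 rad 0.6995 z 0.0706 F [-4.  -2.7 -6.8] w 0.0351 t 44.075
```

{"api": "carry_out", "payload": {
  "plan": [
    [[0, 0.003, 0], [0, 0, 0], 0.0],
    [[0, 0.003, 0], [0, 0, 0], 0.0],
    [[0, 0.001, 0], [0, 0, 0], 0.0],
    [[0, 0, 0], [0, 0, 0], 0.0]
  ]
}}

```text
time_s: 44.58
position: [0.4745, 0.0622, 0.0638]
tool_rot: [[-0.644, -0.0, -0.765], [0.765, -0.0, -0.644], [0.0, -1.0, 0.0]]
ft_force: [-3.8, -3.9, -4.6]
grip_width: 0.0347
```

```bash
python3 arc.py
```

```text
phi ring 0.7 r 0.1251 yaw-90 rad 0.6995 z 0.0638 F [-3.8 -3.9 -4.6] w 0.0347 t 44.575
```

{"api": "carry_out", "payload": {
  "plan": [
    [[0, 0, 0], [0, 0, 0], 0.052],
    [[0, 0, 0], [0, 0, 0], 0.052],
    [[0, 0, 0], [0, 0, 0], 0.052],
    [[0, 0, 0], [0, 0, 0], 0.052],
    [[0, -0.02, 0], [0, 0, 0], 0.052],
    [[0, -0.04, 0], [0, 0, 0], 0.052],
    [[0, -0.05, 0], [0, 0, 0], 0.052],
    [[0, -0.05, 0], [0, 0, 0], 0.052]
  ]
}}

```text
time_s: 45.58
position: [0.4745, 0.0623, 0.2255]
tool_rot: [[-0.644, 0.0, -0.765], [0.765, 0.0, -0.644], [0.0, -1.0, -0.0]]
ft_force: [0.2, 0.9, -1.0]
grip_width: 0.0518
```

{"api": "carry_out", "payload": {
  "plan": [
    [[0.03, -0.02, 0.02], [0, 0, 0], 0.052],
    [[0.05, 0, 0.03], [0, 0, 0], 0.052],
    [[0.05, 0, 0.03], [0, 0, 0], 0.052],
    [[0.05, 0, 0.02], [0, 0, 0], 0.052],
    [[0.05, 0, 0], [0, 0, 0], 0.052],
    [[0, 0, 0], [0, 0, 0], 0.052]
  ]
}}

```text
time_s: 46.32
position: [0.248, 0.1753, 0.2441]
tool_rot: [[-0.648, 0.001, -0.762], [0.762, 0.001, -0.648], [-0.0, -1.0, -0.001]]
ft_force: [-0.4, 0.0, -0.2]
grip_width: 0.0522
```

```bash
python3 arc.py;python3 - <<'E'
from h import *
a=shot('top','t28.png');p=shot('side','s28.png');cv2.imwrite('pics/s28c.png',cv2.resize(p['image'][110:210,160:300,::-1],None,fx=5.5,fy=5.5))
cv2.imwrite('pics/t28c.png',cv2.resize(a['image'][140:260,150:270,::-1],None,fx=5,fy=5))
for q,box in((a,(200,260,170,250)),(p,(120,190,170,240))):
  I=q['image'].astype(int);m=(I[...,0]-I[...,1]>60)&(I[...,0]-I[...,2]>60)&(I[...,1]<70)
  M=np.zeros_like(m);r0,r1,c0,c1=box;M[r0:r1,c0:c1]=m[r0:r1,c0:c1]
  ys,xs=np.nonzero(M)
  for z in (.087,.099):
    X=ray(q,ys.mean(),xs.mean(),z)
    d=np.array([.5704,.143])-X[:2];print(len(ys),z,X.round(4),np.arctan2(d[1],d[0]).round(3),np.hypot(*d).round(4))
E
```

```text
phi ring -0.1007 r 0.3238 yaw-90 rad 0.7048 z 0.2441 F [-0.4  0.  -0.2] w 0.0522 t 46.325
59 0.087 [0.4754 0.0639 0.087 ] 0.694 0.1236
59 0.099 [0.4754 0.063  0.099 ] 0.7 0.1242
95 0.087 [0.4754 0.0617 0.087 ] 0.708 0.1251
95 0.099 [0.4734 0.0457 0.099 ] 0.787 0.1374
```

View pics/s28c.png

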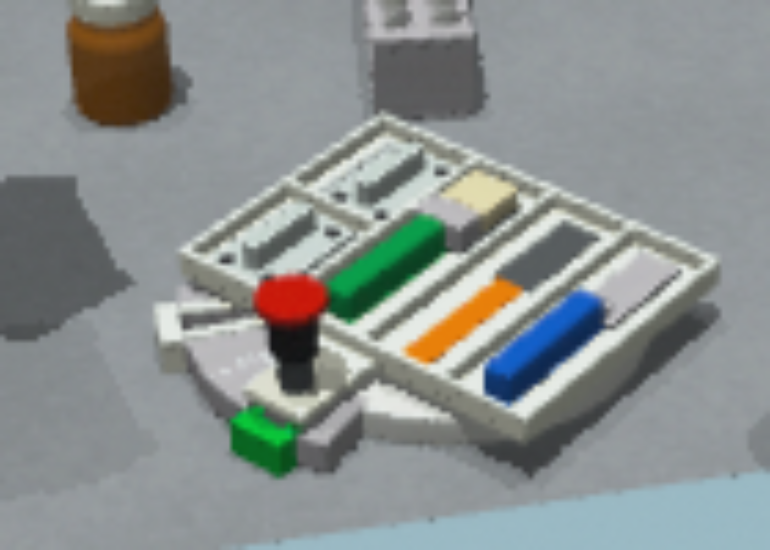

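View pics/t28.png

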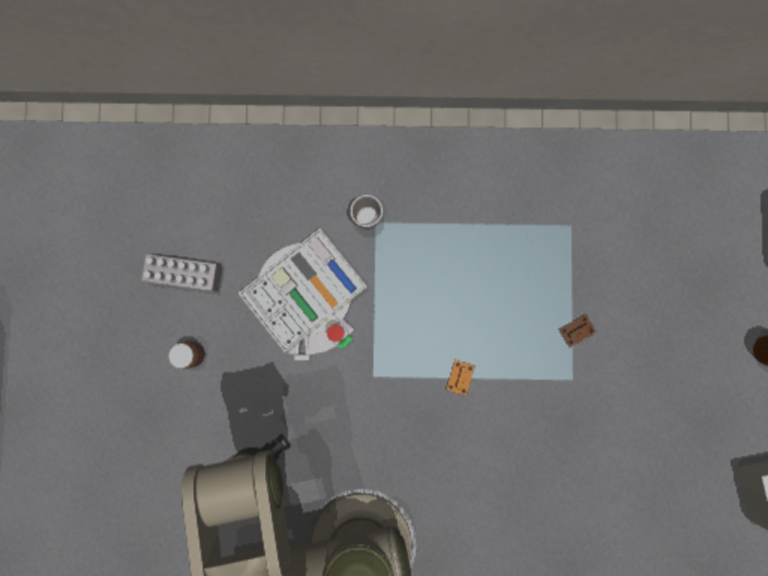

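The ring's height and radius agree in both views at home height (φ about 0.70). All four tools are in place and the bystanders haven't moved. Handing in.

```bash
python3 -c "
from rig import env
print(env.close_job(), env.observe()['time_s'])"
```

```text
the job is handed in; nothing more can be done
the job is handed in; nothing more can be done
```

The job is done and handed in after about 46 s. No verdict came back.

**Tools:** With the tray locked at the white notch, I laid both pale brackets, the green brush and the blue spatula flat in their own bays. There was no orange spatula on the bench. I then pulled the ring up about 15.5 mm, turned the tray 0.70 rad to the green notch, lowered the ring and let go.

**Last checks:**
- **Ring:** it is at home height at 0.69 to 0.71 rad in the two cameras, 124 to 125 mm from the axis.
- **Tools:** all four still lie over their silhouettes.
- **Bystanders:** the jar, beaker, tube rack and both look-alike brackets stand where they were.

**Not as planned:**
- **Ring grip:** the jaws closed on the red flange instead of the black collar, because the pads are longer than the collar. It pulled and turned without slipping.
- **Brush:** it was pressed on its bay floor with about 43 N for a moment before I eased off.
- **Brackets:** the networks sometimes missed the brackets, so I measured those by fitting their shape in the side picture.

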